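# Charge the mill jar and gauge it

### The job

Tip all five white grinding beads from the blue scoop through the orange funnel into the clear mill jar and set the scoop back down upright on the bench. Then take the red-handled gauge rod from its rack, slide it gently down the blue inclined gauge tube until its brass collar stops on the tube's mouth, draw it right out again, and finish while still holding it level and still in the air, its tip about 10 cm above the white light panel, ready to be read. Leave the yellow tip box, the rack of blue-capped tubes and the blue mixer where they are.

Things in the scene. Friction and masses are not known exactly. Their poses are not given: they have to be found in the camera images.
- scoop_grip (a point): grip point of the loose blue scoop (150 g): on its black handle bar, 72 mm above the scoop's underside, which stands on the bench. Scoop axes: x along the bar, z up; the open spout is at -x. The bar is 14 mm wide (y) and 18 mm high (z) and runs from x = -46 to +58 mm of this point
- scoop_spout (a point): middle of the pouring edge of the scoop, 65 mm towards -x and 45 mm below scoop_grip in the scoop's axes
- bead0_center (a point): centre of a white ceramic grinding bead, a ball of 16 mm diameter, 13 g; five start in the scoop
- bead1_center (a point): centre of a white ceramic grinding bead, a ball of 16 mm diameter, 13 g; five start in the scoop
- bead2_center (a point): centre of a white ceramic grinding bead, a ball of 16 mm diameter, 13 g; five start in the scoop
- bead3_center (a point): centre of a white ceramic grinding bead, a ball of 16 mm diameter, 13 g; five start in the scoop
- bead4_center (a point): centre of a white ceramic grinding bead, a ball of 16 mm diameter, 13 g; five start in the scoop
- funnel_rim (a point): centre of the orange funnel's top edge, 116 mm above the bench. The funnel is 130 mm wide at the top (124 mm inside), fixed, and narrows over 52 mm to the clear jar below it. Axes as station
- jar_floor (a point): centre of the inner floor of the clear jar (48 mm bore, 48 mm high up to the funnel's neck), 100 mm under funnel_rim. The beads count as in the jar when their centres are within 26 mm of its axis and less than 48 mm above this floor
- station: fixed aluminium base plate 190 x 110 x 12 mm that carries jar, funnel and gauge tube; origin under the jar's axis at bench height; z up; +x points from the jar to the side where the gauge tube's mouth is; the plate runs from x = -60 to +130 mm
- guide: fixed blue gauge tube, straight and round, 23 mm outside, 13 mm bore, 95 mm long. Origin: centre of its open mouth, 118 mm along station x and 95 mm above the bench. Its z axis points out of the mouth along the bore, 40 degrees above level and towards station +x; its y axis is level (station y). The rod goes in along -z
- rod_grip (a point): grip point of the loose gauge rod (110 g), on the rod's axis in its red square handle. Rod axes: x along the rod, the tip at -x; in its rack z is up and the axis level, 60 mm above the bench. The handle is 16 x 16 mm and runs from x = -40 to +60 mm of this point
- rod_collar (a point): centre of the collar's tip-side face, on the rod's axis, 60 mm from rod_grip towards the tip; it meets the tube's mouth when the rod is fully in (shaft 75 mm inside)
- rod_tip (a point): end of the gauge rod's tip, 135 mm from rod_grip along the rod's -x
- rod: the gauge rod; origin and axes as rod_grip. Tipwards of the handle: a 14 mm neck, a brass collar 26 mm in diameter from x = -52 to -60 mm, then a round steel shaft 10 mm in diameter and 75 mm long with a tapered tip (5 mm across)
- scoop: the scoop; origin in its underside, 72 mm under scoop_grip, same axes. Under the bar is a trough 115 mm long, 44 mm wide over its walls, wall tops 36 mm above the underside. Its floor rises 10 degrees towards the spout: level, the beads lie at the back (+x); tipped spout-down by 25 to 45 degrees they roll out
- rack: fixed grey rack of the gauge rod: plate 200 x 60 x 8 mm; origin at bench height, 60 mm under the rod's axis, x as the rod's. Two notched posts 12 mm thick along x, up to 34 mm wide, at x = -105 mm (shaft) and +51 mm (handle's end), notch walls up to 65 mm high; between them the handle is free. The rod lifts straight up
- panel: fixed white light panel with a black edge, 120 x 120 mm, its top 11 mm above the bench; origin at the centre of its underside, at bench height, z up
- tipbox: loose bystander: white box with yellow top, 85 x 120 x 58 mm; origin under its centre
- tuberack: loose bystander: white rack with blue caps, 70 x 130 x 59 mm; origin under its centre
- mixer: loose bystander: blue mixer with a black knob, 100 x 110 x 80 mm; origin under its centre
There are look-alikes about, which are no part of the job. What is shaped like the scoop but pink is not meant. Of the things that look like the panel, take the one that is farthest to the robot's right at the start.

How it is judged:
On the way, in this order (a step that is already met when the one before it is completed fails the run):
1. all five beads are in the jar (horizontal distance between each of bead0_center, bead1_center, bead2_center, bead3_center, bead4_center and jar_floor below 0.026 m and z of each of bead0_center, bead1_center, bead2_center, bead3_center, bead4_center in the frame of jar_floor below 0.048 m), for 0.2 s.
2. the gauge rod is fully in the gauge tube, its collar on the mouth (distance between rod_collar and guide below 0.004 m and angle between the x axis of rod_grip and the z axis of guide, either way round below 0.08 rad and z of rod_tip in the frame of guide below -0.066 m), for 0.1 s.
3. the rod's tip is out of the tube again (z of rod_tip in the frame of guide above 0.01 m), for 0.1 s.
At the end, for the whole second after the job is handed in: Five beads in the jar (under 48 mm above its floor); scoop released, upright on the bench; rod was fully in the tube (collar within 4 mm of the mouth) and out, now held by the fingers alone, still, level within 7 degrees, tip within 55 mm of the panel's centre along each side, 60 to 160 mm up (all of step 1 and height (world z) of scoop_grip between 0.066 and 0.078 m and angle between scoop_grip's own z axis and vertical below 0.12 rad and linear speed of each of scoop, rod below 0.03 m/s and contact force between each of the fingers, rod and scoop below 0.2 N and x of rod_tip in the frame of panel between -0.055 and 0.055 m and y of rod_tip in the frame of panel between -0.055 and 0.055 m and z of rod_tip in the frame of panel between 0.06 and 0.16 m and angle between rod_grip's own x axis and vertical between 1.4508 and 1.6908 rad and contact force between the fingers and rod above 1 N and contact force between rod and station below 0.2 N and contact force between rod and panel below 0.2 N and contact force between rod and rack below 0.2 N); the arm keeps its last pose, push and grip.
It fails at once if the tip box was shifted by more than 20 mm (distance of tipbox from where it was at the start of the episode above 0.02 m).
It fails at once if the tube rack was shifted by more than 20 mm (distance of tuberack from where it was at the start of the episode above 0.02 m).
It fails at once if the mixer was shifted by more than 20 mm (distance of mixer from where it was at the start of the episode above 0.02 m).
It fails at once if the gauge rod was rammed against the station with over 40 N (contact force between rod and station above 40 N).
It also fails if it takes over 72 s, if anything falls off the work surface, if the arm or the gripper's body presses on something with over 40 N, if the wrist force passes 120 N, or if a joint passes its speed limit or range.

### The arm

A 6-joint arm with a two-finger parallel gripper is mounted at the origin on the work surface. World frame = base frame: x ahead of the robot, y to its left, z up, the work surface at z = 0. Lengths are in m, angles in rad, forces in N, time in s.
With the tool pointing down it reaches from about 0.25 to 0.775 m from the base axis. Payload 4 kg.
Tool frame: the origin (TCP) lies at the very end of the fingers, on their centre line; the grasp point (between the pads) lies 19 mm behind it; x points along the fingers, y is the direction in which the jaws open and shut, and the axes are right-handed (so a half turn about x gives the same grasp; the last joint's range is limited). The gripper opens to 94 mm and grips with 3 to 60 N. Pads are 16 mm wide; open, the fingers measure 119 mm over their backs; the gripper's body (75 mm by 177 mm) begins 78 mm behind the grasp point.
Start: joints at [1.245, 0.087, 1.371, -0, 1.684, -0.103], TCP at [0.122, 0.536, 0.206] pointing down, gripper open.
Joint ranges: [-3.1, 3.1], [-0.76, 2.03], [0.27, 2.55], [-1.08, 4.22], [0.17, 2.65], [-2.57, 2.57]. Speed limits (rad/s): [2.79, 2.79, 3.14, 3.14, 3.14, 3.14].

### API

Orientations are given as [roll, pitch, yaw] about the fixed x, y, z axes, in that order (R = Rz(yaw) Ry(pitch) Rx(roll)).
In Python, from bench import robot gives the robot as it stands.
- The arm moves only by the tool carry_out, never from a script. Its argument "targets" is a list of rows, each a list of 5 numbers: the closure, from 0 (fully open) to 1 (shut), then the shift along the tool's x, y, z in cm, then the turn about the tool's x in degrees. In form: [[fingers, tx, ty, tz, turn], ...]. A call has 1 to 20 rows; each row shifts and turns the commanded pose from where the row before left it, along the tool's axes as they then stand; what a row does not reach is not made up. A row lasts 1/10 s, in which the tool goes at most 50 mm and 8.59 degrees, less where a joint would pass 70% of its speed; a pose out of reach is approached as far as the arm can. A call is refused whole if a number of a shift passes 5 or a number of a turn 8.59, either way. A call with a gripper value outside its range is refused whole. The fingers move at their own pace and stop on an object; the grip force is fixed at half the most. Time passes only in rows, so rows that do not move let the fingers close. It gives the time, the measured TCP pose, the force and the opening at its end, in the units of the state.
- robot.get_obs(): the state, without advancing time (a new reading comes with each control period).
- robot.snapshot(name): name is "scene" or "side" or "wrist"; returns a dict with "image" (384x512x3 uint8, red, green, blue), "camera_matrix" (3x3 intrinsics, pixels), "pose" (4x4, takes a point from camera to world coordinates). Camera axes: x right, y up, looking along -z (the intrinsics and any distortion apply to the point x, -y, -z); pixel columns grow to the right and rows downward; lengths in m; the calibration is good to about 2 mm. A picture is of the moment at which its call begins. There is no depth.
- robot.close_job(): hands the job in, once; it reports no verdict.
The state is a dict: "time": time; "joint_positions": joint angles; "qvel": joint speeds; "joint_torque": joint torques, N m; "tool_pos": TCP position; "ee_rot": TCP orientation; "wrist_force": force on the tool from outside, world axes, zero at the start; "wrist_torque": the same for the moment, N m; "width": finger opening in m.
Only numpy, scipy, OpenCV 4.12 (cv2) and the standard library are available. Lean on these libraries where they do the work, as an engineer would, in place of code of your own. Each camera call takes 0.05 s, during which the arm holds its last target. There are 200 camera calls.

## Working session

There is one attempt and no reset: what is moved stays moved. The work goes in short steps, Python scripts to look and compute and a tool call to move; the robot and the scene stay as the last step left them, time stands still between calls to the robot, and variables do not carry over. Pictures are saved under pics/ and viewed, about 8 in all and at most 12, crops included, and the job is handed in when it is done.

Besides the shell and the picture viewer there is one more tool, called by a JSON object that holds its "api" and its "payload". carry_out: Moves the arm, as the interface text tells. Its arguments: {"type":"object","properties":{"targets":{"type":"array","items":{"type":"array","items":{"type":"number"}}}},"required":["targets"]}

```bash
ls; mkdir -p pics; python3 - <<'E'
from bench import robot
import cv2,numpy as np
print(robot.get_obs())
ims=[]
for n in ["scene","side"]:
    s=robot.snapshot(n); np.savez(n+"0.npz",**s); print(n,s["camera_matrix"].tolist(),s["pose"].round(4).tolist(),[k for k in s])
    cv2.imwrite(f"pics/{n}0.png",cv2.resize(s["image"][:,:,::-1],(800,600),interpolation=cv2.INTER_CUBIC))
E
```

```text
pics
{'time': 0.0, 'joint_positions': array([ 1.24489830e+00,  8.79489436e-02,  1.37225885e+00,  5.89809651e-06,
        1.68358177e+00, -1.03090468e-01]), 'qvel': array([ 2.57208572e-03,  5.03073385e-04,  8.89483173e-04, -1.85810381e-03,
        9.63877014e-05, -8.78775620e-04]), 'joint_torque': array([-5.03090416e-05, -3.40176845e+01, -3.02432263e+01,  7.18780607e-02,
        3.28722631e-02, -1.97689506e-04]), 'tool_pos': array([0.12135361, 0.53588275, 0.20430515]), 'ee_rot': array([-1.67655512,  1.56859941, -1.89936202]), 'wrist_force': array([ 0.08400482, -0.71160374, -0.61803069]), 'wrist_torque': array([ 0.01096387, -0.00822683,  0.01334185]), 'width': 0.0939596379792884}
scene [[360.03630057609007, 0.0, 247.2043950079588], [0.0, 360.03630057609007, 193.2882558683758], [0.0, 0.0, 1.0]] [[-0.8904, -0.2786, 0.36, 0.9316], [0.4547, -0.5812, 0.6749, 0.8038], [0.0212, 0.7646, 0.6442, 0.8639], [0.0, 0.0, 0.0, 1.0]] ['image', 'camera_matrix', 'pose']
side [[375.5574012900907, 0.0, 251.61381600197498], [0.0, 375.5574012900907, 196.403605765287], [0.0, 0.0, 1.0]] [[-0.9869, 0.1161, -0.1117, 0.3477], [-0.1611, -0.704, 0.6917, 0.7576], [0.0017, 0.7006, 0.7135, 0.8898], [0.0, 0.0, 0.0, 1.0]] ['image', 'camera_matrix', 'pose']
```

View pics/scene0.png

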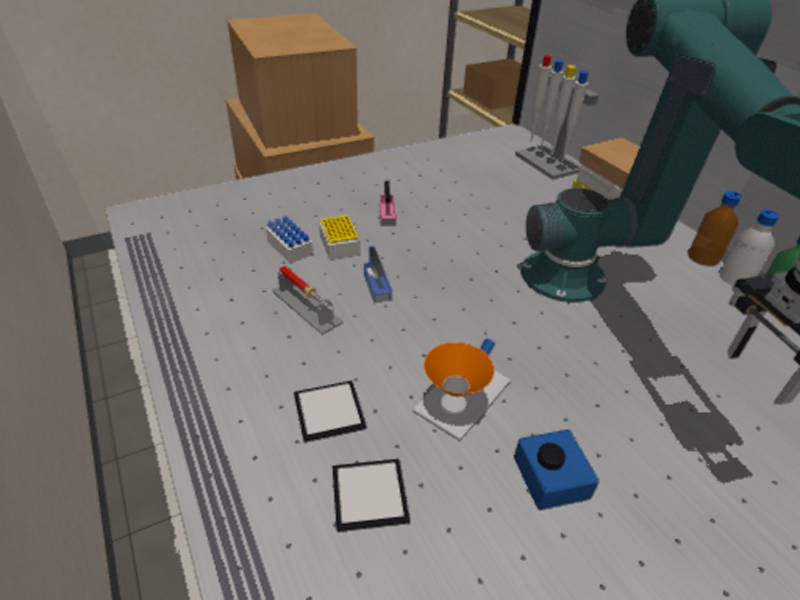

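View pics/side0.png

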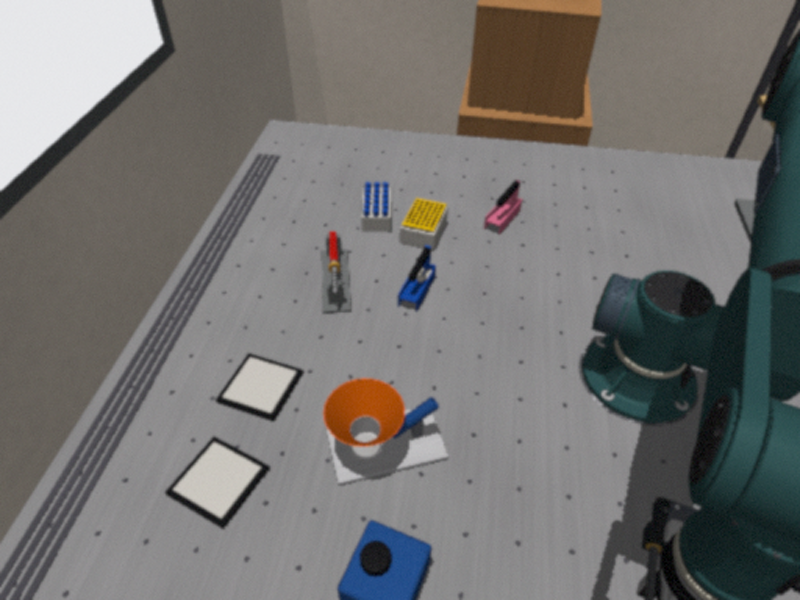

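The scene view shows the blue scoop at about (377,278), its pink look-alike at (388,208), the rod rack at (308,300), the funnel at (459,372), the mixer at (556,468), and two panels at (330,410) and (370,493). The side view shows the same things. Next I'll measure and check with enlarged crops.

```bash
cat > h.py <<'E'
import numpy as np, cv2
def load(n): return dict(np.load(n+".npz"))
def ray(s,uv):
    uv=np.atleast_2d(np.asarray(uv,float)); K=s["camera_matrix"]; T=s["pose"]
    d=np.c_[(uv[:,0]-K[0,2])/K[0,0],-(uv[:,1]-K[1,2])/K[1,1],-np.ones(len(uv))]
    return T[:3,3],d@T[:3,:3].T
def onz(s,uv,z):
    o,d=ray(s,uv); return o+d*((z-o[2])/d[:,2])[:,None]
def tri(s1,u1,s2,u2):
    o1,d1=ray(s1,u1);o2,d2=ray(s2,u2);A=np.c_[d1[0],-d2[0]]
    t=np.linalg.lstsq(A,o2-o1,rcond=None)[0];a=o1+d1[0]*t[0];b=o2+d2[0]*t[1]
    return (a+b)/2,np.linalg.norm(a-b)
def proj(s,p):
    p=np.atleast_2d(p);T=s["pose"];c=(p-T[:3,3])@T[:3,:3];K=s["camera_matrix"]
    return np.c_[K[0,0]*c[:,0]/-c[:,2]+K[0,2],K[1,1]*-c[:,1]/-c[:,2]+K[1,2]]
def hsv(s): return cv2.cvtColor(s["image"],cv2.COLOR_RGB2HSV)
def blobs(m,amin=15):
    n,l,st,c=cv2.connectedComponentsWithStats(m.astype(np.uint8)); return [(st[i],c[i],l==i) for i in range(1,n) if st[i][4]>=amin]
E
python3 - <<'E'
from h import *
rows=[]
for n,boxes in [("scene0",[(225,150,60,45),(170,160,60,60),(255,210,80,70)]),("side0",[(245,150,50,50),(195,140,45,65),(200,240,95,70)])]:
    s=load(n);h=hsv(s);H,S,V=h[...,0],h[...,1],h[...,2]
    def show(name,m,z,amin=15):
        for st,c,mm in blobs(m,amin):
            if 130<c[1]<350 and 90<c[0]<400:
                pts=np.argwhere(mm)[:,::-1].astype(np.float32); r=cv2.minAreaRect(pts); print(n,name,st.tolist(),c.round(1),"w",onz(s,c,z)[0].round(4),"rect",[round(x,1) for x in (*r[0],*r[1],r[2])])
    show("orange",(H>5)&(H<16)&(S>200)&(V>120),.116)
    m=(H>5)&(H<16)&(S>180)&(V>100); 
    show("blue",(H>105)&(H<125)&(S>150)&(V>50),.03)
    show("red",((H<4)|(H>175))&(S>170)&(V>80),.06)
    show("white",(S<30)&(V>195),.011,150)
    cr=[cv2.resize(s["image"][y:y+hh,x:x+w,::-1],(266,266),interpolation=cv2.INTER_CUBIC) for x,y,w,hh in boxes]
    rows.append(np.hstack(cr))
cv2.imwrite("pics/crops.png",np.vstack(rows))
E
```

```text
scene0 orange [272, 220, 44, 32, 936] [293.5 233.3] w [0.4749 0.2357 0.116 ] rect [293.3, 234.6, 43.9, 30.4, 10.0]
scene0 blue [177, 141, 20, 17, 116] [186.8 149.6] w [ 0.5644 -0.4309  0.03  ] rect [186.5, 150.0, 17.7, 12.0, 45.0]
scene0 blue [308, 217, 8, 9, 41] [311.6 220.8] w [0.3372 0.1484 0.03  ] rect [311.6, 220.8, 5.4, 7.2, 26.6]
scene0 blue [329, 275, 54, 51, 1601] [355.2 301.1] w [0.4085 0.4531 0.03  ] rect [355.1, 299.4, 52.1, 41.6, 65.2]
scene0 red [179, 171, 18, 14, 87] [187.2 177.3] w [ 0.6384 -0.2134  0.06  ] rect [187.2, 177.4, 19.5, 4.6, 39.3]
side0 orange [208, 243, 50, 41, 1311] [232.6 260.7] w [0.4793 0.2351 0.116 ] rect [232.5, 263.0, 40.0, 49.0, 90.0]
side0 blue [256, 165, 22, 31, 243] [266.2 183.9] w [ 0.4439 -0.141   0.03  ] rect [267.8, 180.0, 14.0, 32.3, 29.1]
side0 blue [256, 255, 24, 22, 162] [268.1 264.4] w [0.3961 0.1731 0.03  ] rect [266.2, 265.7, 7.0, 28.8, 52.4]
side0 red [211, 149, 5, 17, 79] [212.9 157.1] w [ 0.6398 -0.2125  0.06  ] rect [213.0, 157.0, 16.0, 4.0, 90.0]
side0 white [145, 231, 42, 32, 782] [165.9 245.8] w [0.6983 0.1445 0.011 ] rect [165.6, 245.6, 35.1, 27.2, 18.4]
side0 white [113, 285, 52, 45, 1217] [138.7 306.5] w [0.7056 0.3402 0.011 ] rect [138.6, 305.7, 32.9, 41.6, 37.6]
```

View pics/crops.png

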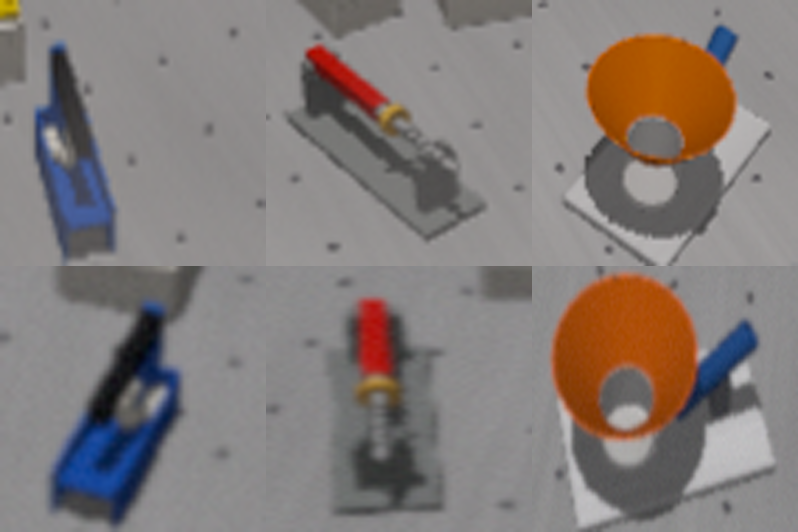

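The first panel at (330,410) lies at about (0.698,0.145) and the second at (0.706,0.340). The first is farthest to the robot's right, so it's the one meant. In the crops the blue scoop's spout faces +y with its post at the rear, and the rod's tip also faces +y. The pink one is not meant. Next I'll get the tool axes and rough poses.

```bash
cat >> h.py <<'E'
from scipy.spatial.transform import Rotation as Rn
def tool(o): return np.asarray(o["tool_pos"]),Rn.from_euler("xyz",o["ee_rot"]).as_matrix()
def mv(o,target,yawv=None):
    """cm shifts in tool axes; yawv = wanted jaw (tool y) direction in plan"""
    p,R=tool(o); print("shift cm",(R.T@(np.asarray(target)-p)*100).round(2))
    if yawv is not None:
        v=R.T@np.array([yawv[0],yawv[1],0]); a=np.degrees(np.arctan2(v[2],v[1])); print("turn",round(a,2),"or",round(a-np.sign(a)*180,2))
E
python3 - <<'E'
from h import *
from bench import robot
o=robot.get_obs();p,R=tool(o);print(R.round(3).tolist())
w=robot.snapshot("wrist");T=w["pose"];print("cam in tool",(R.T@(T[:3,3]-p)).round(4),(R.T@T[:3,:3]).round(3).tolist(),w["camera_matrix"].tolist())
a,b=load("scene0"),load("side0")
f,e1=tri(a,(245.3,177),b,(262.3,178.6)); t,e2=tri(a,(237.9,158.5),b,(274.5,159.4)); print("bar front/back",f,e1,t,e2)
ends=[]
for s,n in((a,"a"),(b,"b")):
    h=hsv(s);H,S,V=h[...,0],h[...,1],h[...,2];m=((H<4)|(H>175))&(S>170)&(V>80)
    m[:,300:]=0
    q=max(blobs(m),key=lambda x:x[0][4]);pts=np.argwhere(q[2])[:,::-1].astype(float);c=pts.mean(0);d=np.linalg.svd(pts-c,full_matrices=0)[2][0];d*=np.sign(d[1]);k=(pts-c)@d
    print(n,[onz(s,c+d*x,.064)[0].round(4).tolist() for x in(k.min(),k.max())])
    m=(H>5)&(H<17)&(S>150)&(V>90);m[:,330:]=0;m[:200]=0
    q=max(blobs(m),key=lambda x:x[0][4]);cn=max(cv2.findContours(q[2].astype(np.uint8),0,1)[0],key=cv2.contourArea)
    w_=onz(s,cn[:,0],.116);print("rim candidates x",w_[:,0].min().round(4),w_[:,0].max().round(4),"y",w_[:,1].min().round(4),w_[:,1].max().round(4))
    # circle r=65 robust fit
    from scipy.optimize import least_squares
    r=least_squares(lambda c:np.hypot(*(w_[:,:2]-c).T)-.065,w_[:,:2].mean(0),loss="cauchy",f_scale=.001);print("rim",r.x.round(4))
mv(o,(.44,-.17,.27))
E
```

```text
[[-0.001, 0.221, 0.975], [-0.002, 0.975, -0.221], [-1.0, -0.002, -0.0]]
cam in tool [-0.1799 -0.0011 -0.0729] [[-0.0, 0.252, -0.968], [1.0, 0.001, -0.0], [0.001, -0.968, -0.252]] [[266.4204495581739, 0.0, 254.87454558083223], [0.0, 266.4204495581739, 190.14112193948253], [0.0, 0.0, 1.0]]
bar front/back [ 0.45398809 -0.11242612  0.07426224] 0.006447883666024925 [ 0.42790205 -0.22298637  0.07252846] 0.0037367180886096005
a [[0.6526, -0.2548, 0.064], [0.6273, -0.1631, 0.064]]
rim candidates x 0.4149 0.5402 y 0.1757 0.3023
rim [0.4762 0.2414]
b [[0.6503, -0.2516, 0.064], [0.6274, -0.1674, 0.064]]
rim candidates x 0.4146 0.5413 y 0.1776 0.303
rim [0.4802 0.242 ]
shift cm [ -6.44 -61.82  46.67]
```

{"api": "carry_out", "payload": {"targets": [[0,-0.1,-3.9,2.9,0],[0,-0.1,-3.9,2.9,0],[0,-0.1,-3.9,2.9,0],[0,-0.1,-3.9,2.9,0],[0,-0.1,-3.9,2.9,0],[0,-0.1,-3.9,2.9,0],[0,-0.1,-3.9,2.9,0],[0,-0.1,-3.9,2.9,0],[0,-0.1,-3.9,2.9,0],[0,-0.1,-3.9,2.9,0],[0,-0.1,-3.9,2.9,0],[0,-0.1,-3.9,2.9,0],[0,-0.1,-3.9,2.9,0],[0,-0.1,-3.9,2.9,0],[0,-0.1,-3.9,2.9,0],[0,-0.1,-3.3,2.9,0]]}}

```text
time: 1.75
tool_pos: [0.4376, -0.1712, 0.2211]
ee_rot: [2.688, 1.57, 2.464]
wrist_force: [0.4, 0.8, 0.1]
width: 0.0942
```

{"api": "carry_out", "payload": {"targets": [[0,0,0,0,8.2],[0,0,0,0,8.2],[0,0,0,0,8.2],[0,0,0,0,8.2],[0,0,0,0,8.2],[0,0,0,0,8.2],[0,0,0,0,8.2],[0,0,0,0,8.2],[0,0,0,0,8.2],[0,0,0,0,8.2],[0,0,0,0,8.2],[0,0,0,0,0]]}}

```text
time: 2.95
tool_pos: [0.4373, -0.1687, 0.2211]
ee_rot: [-1.987, 1.57, 2.5]
wrist_force: [-0.8, -0.8, 0.1]
width: 0.0941
```

```bash
python3 - <<'E'
from h import *
from bench import robot
o=robot.get_obs();p,R=tool(o);print(o["time"],p,R.round(3).tolist(),o["joint_positions"].round(3))
w=robot.snapshot("wrist");np.savez("w1.npz",**w);cv2.imwrite("pics/w1.png",cv2.resize(w["image"][:,:,::-1],(800,600)))
E
```

```text
2.95 [ 0.4373395  -0.16871888  0.22111309] [[-0.001, 0.975, -0.224], [0.0, -0.224, -0.975], [-1.0, -0.001, -0.0]] [-0.489 -0.097  1.523  0.     1.716 -0.263]
```

View pics/w1.png

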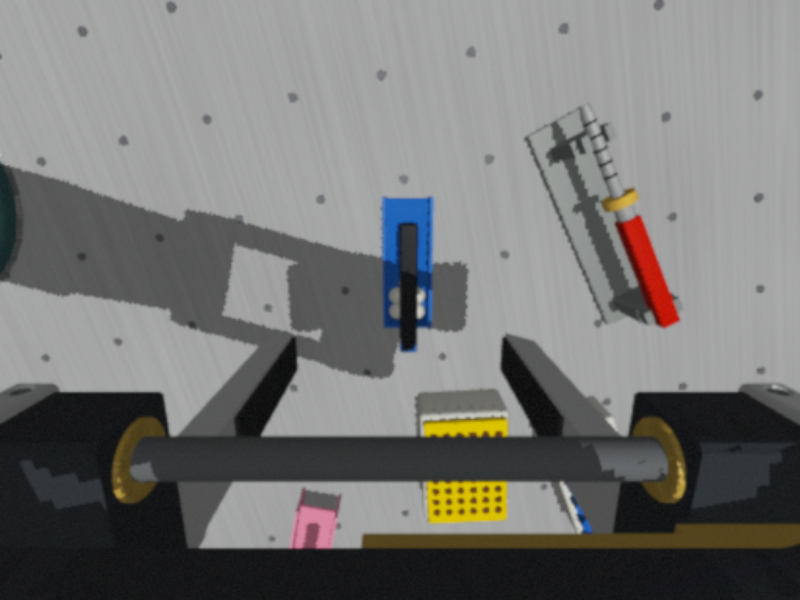

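The wrist view shows the black bar running from (407,223) to (408,350), the trough from y=198 to 327, the beads at (405,302) at the back, and the red rod handle from (625,220) to (670,322).

```bash
python3 - <<'E'
from h import *
from bench import robot
w=load("w1");P=lambda u,v,z:onz(w,((u+.5)*.64-.5,(v+.5)*.64-.5),z)[0]
f,b=P(407.5,223,.081),P(408,350,.081);print("bar",f,b,np.linalg.norm(f-b))
d=(f-b)/np.linalg.norm(f-b);print("spout dir",d, "trough",[P(*q,.036).round(4).tolist() for q in((383,198),(432,198),(384,327),(432,327))])
g=f-d*.046;g2=b+d*.058;print("grip",g,g2)
h=hsv(w);m=((h[...,0]<4)|(h[...,0]>175))&(h[...,1]>170)&(h[...,2]>80);q=max(blobs(m),key=lambda x:x[0][4])
pts=np.argwhere(q[2])[:,::-1].astype(float);c=pts.mean(0);e=np.linalg.svd(pts-c,full_matrices=0)[2][0];e*=np.sign(e[1]);k=(pts-c)@e
H=onz(w,[c+e*k.min(),c+e*k.max()],.066);print("rod handle front/tail",H.round(4),np.linalg.norm(H[0]-H[1]))
n=np.array([d[1],-d[0]])
mv(robot.get_obs(),np.r_[((g+g2)/2+d*.008)[:2],.053],n)
E
```

```text
bar [ 0.45448147 -0.12440018  0.081     ] [ 0.43228663 -0.22496003  0.081     ] 0.10298006301654954
spout dir [0.21552554 0.9764982  0.        ] trough [[0.4388, -0.1028, 0.036], [0.4795, -0.1122, 0.036], [0.4126, -0.2156, 0.036], [0.4558, -0.2256, 0.036]]
grip [ 0.44456729 -0.1693191   0.081     ] [ 0.44478711 -0.16832313  0.081     ]
rod handle front/tail [[ 0.6254 -0.1624  0.066 ]
 [ 0.6515 -0.2574  0.066 ]] 0.09856789104979548
shift cm [16.81  0.72 -0.95]
turn -0.36 or 179.64
```

{"api": "carry_out", "payload": {"targets": [[0,3,0.4,-0.5,0],[0,4,0.3,-0.5,0],[0,4,0,0,0],[0,3.5,0,0,0],[0,2.3,0,0,0],[0,0,0,0,0],[1,0,0,0,0],[1,0,0,0,0],[1,0,0,0,0],[1,0,0,0,0],[1,0,0,0,0],[1,0,0,0,0],[1,0,0,0,0]]}}

```text
time: 4.3
tool_pos: [0.4466, -0.1607, 0.0536]
ee_rot: [1.746, 1.571, -0.051]
wrist_force: [0.7, 0.7, 0.3]
width: 0.0414
```

```bash
python3 - <<'E'
from h import *
from scipy.optimize import least_squares
# station yaw: blue tube mask direction in side view and plate
a,b=load("scene0"),load("side0")
s=b;h=hsv(s);m=(h[...,0]>105)&(h[...,0]<125)&(h[...,1]>150)&(h[...,2]>50);m[:250]=0;m[280:]=0;m[:,:250]=0
q=max(blobs(m),key=lambda x:x[0][4]);pts=np.argwhere(q[2])[:,::-1].astype(float)
c=np.array([.478,.24])
# mouth end = extreme of blob; bounds
print("side mouth extreme",pts[np.argmax(pts[:,0]-pts[:,1])])
for n,uv in(("side",pts[np.argmax(pts[:,0]-pts[:,1])]),):pass
h=hsv(a);m2=(h[...,0]>105)&(h[...,0]<125)&(h[...,1]>150)&(h[...,2]>50);m2[:210]=0;m2[240:]=0;m2[:,:300]=0
q2=max(blobs(m2),key=lambda x:x[0][4]);p2=np.argwhere(q2[2])[:,::-1].astype(float);print(p2.min(0),p2.max(0),p2.mean(0))
def model(t,side):
    x=np.array([np.cos(t),np.sin(t),0]);ax=x*np.cos(np.radians(40))+np.array([0,0,np.sin(np.radians(40))])
    M=np.r_[c,0]+x*.118+[0,0,.095];return M,ax
best=None
for t in np.radians(np.arange(180,260,2)):
    M,ax=model(t,0);u=proj(b,[M,M-ax*.05]);v=proj(a,[M])
    print(round(np.degrees(t)),u.round(1).tolist(),v.round(1).tolist()) if 196<=np.degrees(t)<=226 else 0
print("side pts", pts.min(0),pts.max(0))
E
```

```text
side mouth extreme [277. 256.]
[308. 217.] [315. 225.] [311.63414634 220.7804878 ]
196 [[279.6, 262.7], [264.2, 271.3]] [[318.3, 220.5]]
198 [[279.3, 261.4], [264.1, 270.4]] [[317.2, 219.8]]
200 [[278.9, 260.0], [263.9, 269.5]] [[316.1, 219.2]]
202 [[278.5, 258.7], [263.6, 268.6]] [[315.0, 218.5]]
204 [[278.0, 257.4], [263.3, 267.7]] [[313.8, 217.9]]
206 [[277.5, 256.1], [263.0, 266.8]] [[312.7, 217.3]]
208 [[277.0, 254.9], [262.7, 266.0]] [[311.5, 216.8]]
210 [[276.3, 253.6], [262.3, 265.1]] [[310.3, 216.2]]
212 [[275.7, 252.4], [261.9, 264.3]] [[309.1, 215.7]]
214 [[275.0, 251.2], [261.4, 263.5]] [[307.8, 215.3]]
216 [[274.2, 250.1], [261.0, 262.7]] [[306.6, 214.8]]
218 [[273.4, 248.9], [260.5, 261.9]] [[305.3, 214.4]]
220 [[272.6, 247.8], [259.9, 261.2]] [[304.0, 214.0]]
222 [[271.7, 246.7], [259.3, 260.4]] [[302.8, 213.7]]
224 [[270.8, 245.7], [258.8, 259.7]] [[301.5, 213.3]]
226 [[269.8, 244.7], [258.1, 259.0]] [[300.2, 213.0]]
side pts [256. 255.] [279. 276.]
```

{"api": "carry_out", "payload": {"targets": [[1,0,0,0,0],[1,0,0,0,0],[1,0,0,0,0],[1,0,0,0,0],[1,0,0,0,0],[1,0,0,0,0],[1,-0.5,0,0,0],[1,-1,0,0,0],[1,-1,0,0,0],[1,-1,0,0,0]]}}

```text
time: 5.3
tool_pos: [0.4468, -0.1608, 0.0897]
ee_rot: [1.418, 1.57, -0.38]
wrist_force: [-0.9, 0.7, -1.6]
width: 0.0137
```

```bash
cat > snap.py <<'E'
import sys
from h import *
from bench import robot
name,tag=sys.argv[1:3]
s=robot.snapshot(name);np.savez(tag+".npz",**s);im=s["image"][:,:,::-1]
if len(sys.argv)>3:
    x,y,w,h=map(int,sys.argv[3:7]);im=im[y:y+h,x:x+w];k=min(800/w,600/h);im=cv2.resize(im,None,fx=k,fy=k,interpolation=cv2.INTER_CUBIC)
else: im=cv2.resize(im,(800,600))
cv2.imwrite(f"pics/{tag}.png",im)
o=robot.get_obs();p,R=tool(o);print(o["time"],p.round(4),R.round(3).tolist(),o["width"],o["wrist_force"].round(2),o["joint_positions"].round(3))
E
python3 snap.py side s2; python3 -c "
from h import *
from bench import robot
mv(robot.get_obs(),(.4704,.2058,.20))"
```

```text
5.35 [ 0.448  -0.1613  0.0917] [[0.004, 0.975, -0.224], [-0.002, -0.224, -0.975], [-1.0, 0.004, 0.001]] 0.013680371000760356 [ 0.5  -0.25 -0.94] [-0.465 -0.029  1.719  0.     1.448 -0.239]
shift cm [-10.89  -6.   -36.27]
```

{"api": "carry_out", "payload": {"targets": [[1,-2,0,0,0],[1,-3,0,0,0],[1,-3,0,-0.5,0],[1,-2,-0.3,-1,0],[1,-1,-0.3,-2,0],[1,0,-0.5,-3,0],[1,0,-0.5,-3,0],[1,0,-0.5,-3,0],[1,0,-0.5,-3,0],[1,0,-0.5,-3,0],[1,0,-0.5,-3,0],[1,0,-0.5,-3,0],[1,0,-0.5,-3,0],[1,0,-0.5,-3,0],[1,0,-0.5,-3,0],[1,0,-0.4,-2,0],[1,0,0,-0.8,0],[1,0,0,0,0],[1,0,0,0,0]]}}

```text
time: 7.25
tool_pos: [0.4696, 0.2057, 0.1986]
ee_rot: [0.292, 1.57, -1.506]
wrist_force: [0.6, 0.1, -2.2]
width: 0.0137
```

```bash
python3 snap.py side s3 170 130 200 150; python3 -c "
from h import *
from bench import robot
mv(robot.get_obs(),(.4704,.2058,.17))"
```

```text
7.3 [0.4697 0.2055 0.1986] [[0.0, 0.974, -0.225], [-0.001, -0.225, -0.974], [-1.0, 0.0, 0.001]] 0.013453409940656101 [-0.16  0.54 -2.7 ] [ 3.020e-01  5.000e-03  1.469e+00 -1.000e-03  1.667e+00  5.300e-01]
shift cm [ 2.86  0.06 -0.04]
```

View pics/s3.png

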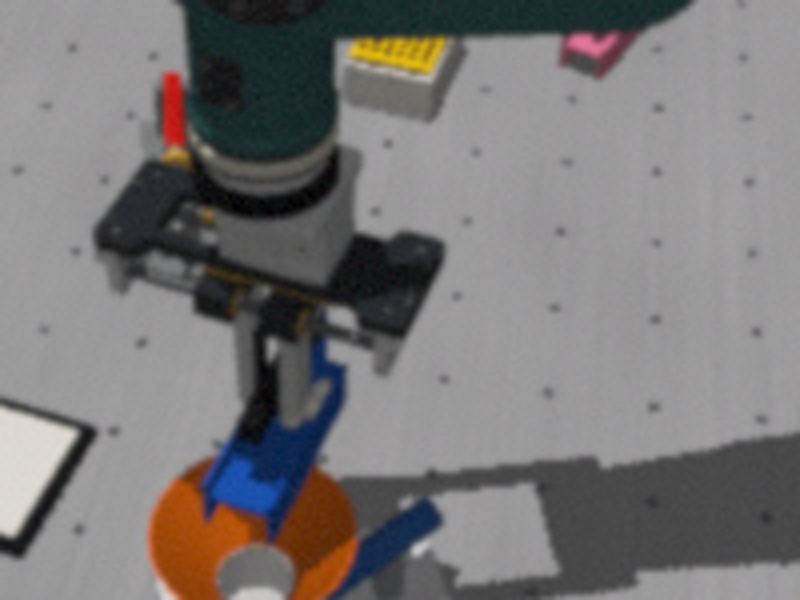

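The scoop hangs level over the funnel with its spout at about (250,505) in the crop. I'll press its underside on the near rim so that it pivots in the fingers.

{"api": "carry_out", "payload": {"targets": [[1,1,0,0,0],[1,1,0,0,0],[1,0.6,0,0,0],[1,0.3,0,0,0],[1,0,0,0,0],[1,0.2,0,-0.4,0],[1,0.2,0,-0.4,0],[1,0.2,0,-0.4,0],[1,0,0,0,0]]}}

```text
time: 8.2
tool_pos: [0.4728, 0.2189, 0.164]
ee_rot: [2.179, 1.569, 0.383]
wrist_force: [0.5, -1.8, 2.6]
width: 0.0135
```

```bash
python3 snap.py scene s4 240 170 120 90
```

```text
8.25 [0.4728 0.2189 0.164 ] [[0.002, 0.975, -0.224], [0.001, -0.224, -0.975], [-1.0, 0.001, -0.001]] 0.013457036830523352 [-0.63 -1.86  3.97] [0.325 0.033 1.51  0.    1.597 0.55 ]
```

View pics/s4.png

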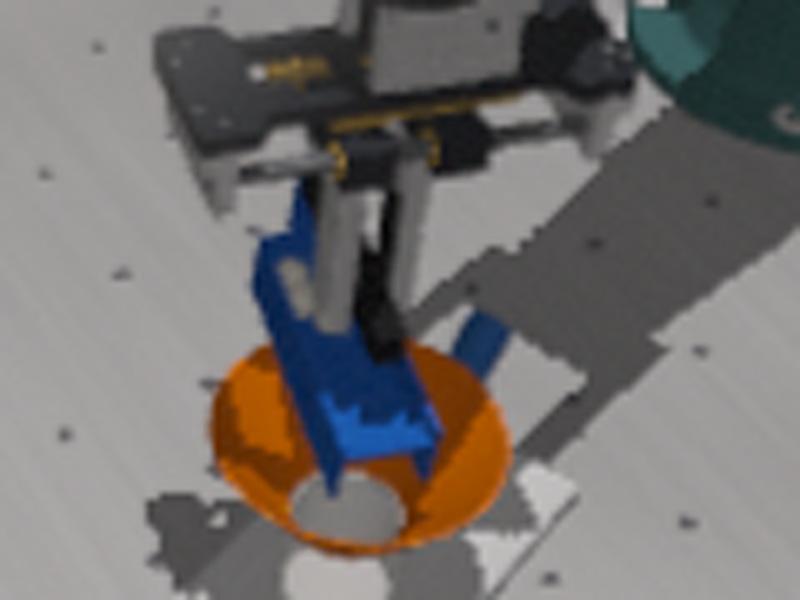

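The scoop has started to tip about the rim with roughly 6 N of contact, and the beads are still at the back at (295,280). I'll continue the arc.

{"api": "carry_out", "payload": {"targets": [[1,0.3,0,-0.36,0],[1,0.3,0,-0.36,0],[1,0.3,0,-0.36,0],[1,0.33,0,-0.3,0],[1,0.33,0,-0.3,0],[1,0.35,0,-0.3,0],[1,0.3,0,-0.2,0],[1,0.3,0,-0.2,0],[1,0.3,0,-0.17,0],[1,0.3,0,-0.17,0],[1,0,0,0,0],[1,0,0,0,0],[1,0,0,0,0],[1,0,0,0,0],[1,0,0,0,0]]}}

```text
time: 9.75
tool_pos: [0.4798, 0.2474, 0.1339]
ee_rot: [2.715, 1.563, 0.919]
wrist_force: [3.1, 4.2, 4.3]
width: 0.014
```

```bash
python3 snap.py scene s5 240 170 120 90
```

```text
9.8 [0.4798 0.2474 0.1339] [[0.005, 0.975, -0.224], [0.006, -0.224, -0.975], [-1.0, 0.003, -0.007]] 0.013504232006974756 [2.61 4.39 5.19] [0.368 0.085 1.516 0.004 1.535 0.594]
```

View pics/s5.png

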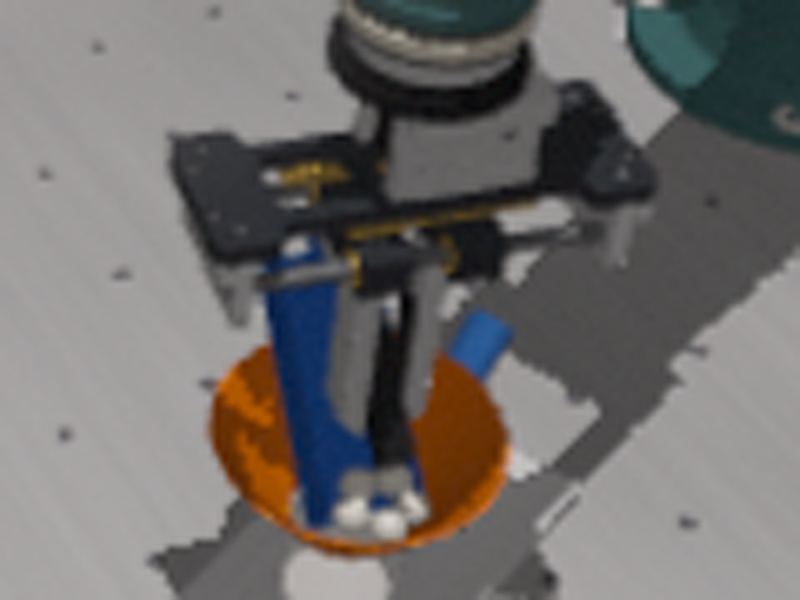

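The scoop is tipped and the beads have gathered at the spout at (380,510), held up between the spout and the funnel wall. I'll back off a little so they drop.

{"api": "carry_out", "payload": {"targets": [[1,-0.5,0,0.2,0],[1,-0.5,0,0.3,0],[1,-0.5,0,0.4,0],[1,-0.3,0,0.5,0],[1,0,0,0.4,0],[1,0,0,0,0],[1,0,0,0,0],[1,0,0,0,0]]}}

```text
time: 10.6
tool_pos: [0.4746, 0.227, 0.1509]
ee_rot: [1.536, 1.57, -0.262]
wrist_force: [0.8, 0.6, 1.6]
width: 0.0138
```

```bash
python3 snap.py scene s6 240 170 120 90
```

```text
10.65 [0.4746 0.2271 0.1508] [[0.001, 0.975, -0.224], [-0.0, -0.224, -0.975], [-1.0, 0.001, -0.0]] 0.01395397064142043 [1.31 0.23 1.21] [ 3.390e-01  5.100e-02  1.518e+00 -1.000e-03  1.572e+00  5.650e-01]
```

View pics/s6.png

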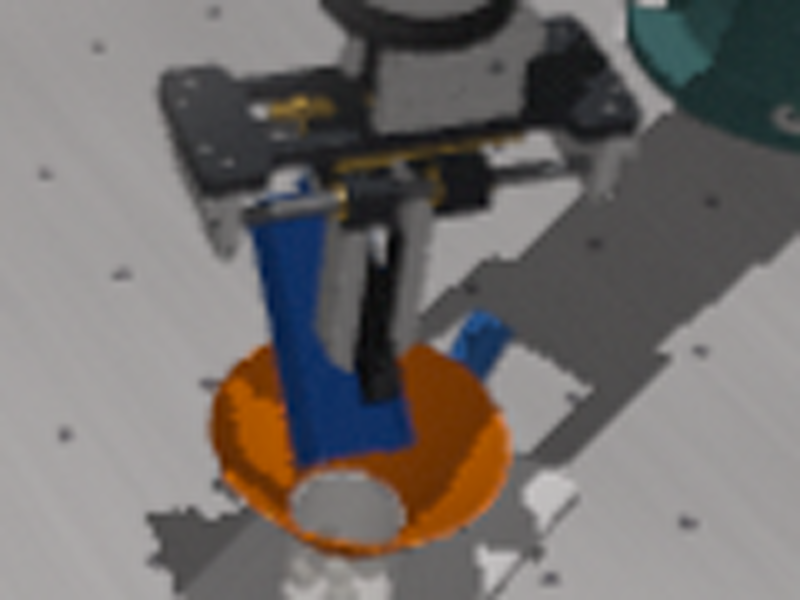

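The scoop is empty and bead shapes show in the jar at (330,580). I'll level the scoop by rolling its front underside on the rim.

{"api": "carry_out", "payload": {"targets": [[1,-1,0,0,0],[1,-1.5,0,0,0],[1,-1,0,1,0],[1,0,0,1.5,0],[1,0,0,1,0],[1,0.5,0,0,0],[1,0.5,0,0,0],[1,0,0,0.5,0],[1,0,0,0.5,0],[1,0,0,0.5,0],[1,0,0,0.5,0],[1,0.1,0,0.5,0],[1,0.1,0,0.5,0],[1,0.1,0,0.5,0],[1,0.1,0,0.5,0],[1,0.2,0,0.4,0],[1,0.2,0,0.5,0],[1,0.2,0,0.4,0],[1,0.2,0,0.4,0],[1,0,0,0,0]]}}

```text
time: 12.65
tool_pos: [0.4531, 0.1366, 0.1628]
ee_rot: [-0.607, 1.569, -2.405]
wrist_force: [1.4, -1.9, 4.1]
width: 0.0143
```

```bash
python3 snap.py side s7 190 170 120 90;python3 snap.py scene s7b 240 150 120 90; python3 - <<'E'
import cv2,numpy as np
a,b=cv2.imread("pics/s7.png"),cv2.imread("pics/s7b.png");cv2.imwrite("pics/s7c.png",cv2.resize(np.hstack([a,b]),(800,300)))
E
```

```text
12.7 [0.4531 0.1367 0.1629] [[-0.002, 0.974, -0.225], [-0.001, -0.225, -0.974], [-1.0, -0.001, 0.002]] 0.014080353944183251 [ 1.56 -1.75  4.03] [ 1.740e-01 -7.100e-02  1.614e+00 -1.000e-03  1.600e+00  4.010e-01]
12.75 [0.4531 0.1368 0.1629] [[-0.002, 0.974, -0.225], [-0.001, -0.225, -0.974], [-1.0, -0.001, 0.002]] 0.013703318283560157 [ 2.92 -2.78  4.65] [ 1.740e-01 -7.100e-02  1.614e+00 -1.000e-03  1.600e+00  4.010e-01]
```

View pics/s7c.png

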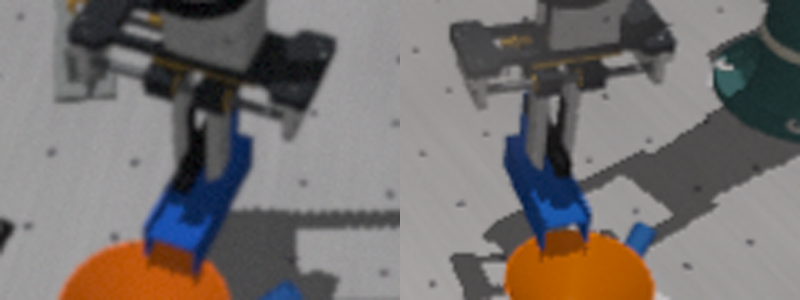

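The scoop is nearly level now. I'll take it back to its starting place and press it flat on the bench.

{"api": "carry_out", "payload": {"targets": [[1,-1.5,0,0,0],[1,-1.5,0,0,0],[1,0,0.6,3,0],[1,0,1,4,0],[1,0,1,4,0],[1,0,1,4,0],[1,0,1,4,0],[1,0,1,4,0],[1,0,0.5,4,0],[1,1,0,2.1,0],[1,4,0,0,0],[1,4,0,0,0],[1,2.5,0,0,0],[1,1,0,0,0],[1,0.5,0,0,0],[1,0.3,0,0,0],[1,0.3,0,0,0],[1,0.3,0,0,0],[1,0,0,0,0]]}}

```text
time: 14.65
tool_pos: [0.4481, -0.1598, 0.0548]
ee_rot: [1.484, 1.57, -0.313]
wrist_force: [-0.6, -0.5, -2.0]
width: 0.0141
```

```bash
python3 snap.py side s8
```

```text
14.7 [ 0.4481 -0.1598  0.0549] [[0.001, 0.975, -0.224], [-0.0, -0.224, -0.975], [-1.0, 0.001, 0.0]] 0.013596592525796147 [-1.18  0.45 -2.35] [-0.462  0.003  1.764  0.     1.374 -0.236]
```

{"api": "carry_out", "payload": {"targets": [[1,0.3,0,0,0],[1,0.2,0,0,0],[1,0,0,0,0],[1,0,0,0,0]]}}

```text
time: 15.1
tool_pos: [0.4477, -0.1596, 0.0492]
ee_rot: [-2.151, 1.57, 2.335]
wrist_force: [-0.0, 0.1, -1.7]
width: 0.0138
```

{"api": "carry_out", "payload": {"targets": [[1,0.3,0,0,0],[1,0.3,0,0,0],[1,0.2,0,0,0],[1,0,0,0,0]]}}

```text
time: 15.5
tool_pos: [0.4489, -0.1601, 0.0473]
ee_rot: [1.327, 1.568, -0.47]
wrist_force: [-9.0, 5.1, 25.2]
width: 0.0134
```

{"api": "carry_out", "payload": {"targets": [[1,-0.3,0,0,0],[1,0,0,0,0],[0.8,0,0,0,0],[0.8,0,0,0,0],[0.6,0,0,0,0],[0.4,0,0,0,0],[0.2,0,0,0,0],[0,0,0,0,0],[0,0,0,0,0],[0,-2,0,0,0],[0,-4,0,0,0],[0,-4,0,0,0],[0,-4,0,0,0],[0,-4,0,0,0],[0,0,0,0,0]]}}

```text
time: 17.0
tool_pos: [0.4506, -0.1611, 0.2315]
ee_rot: [1.346, 1.558, -0.451]
wrist_force: [0.4, 0.6, 0.6]
width: 0.0939
```

```bash
python3 snap.py wrist w2; python3 snap.py side s9 190 130 130 150;python3 - <<'E'
import cv2,numpy as np
a,b=cv2.imread("pics/w2.png"),cv2.imread("pics/s9.png");b=cv2.resize(b,(350,404));a=a[0:404,200:650];cv2.imwrite("pics/c2.png",np.hstack([a,b]))
E
```

```text
17.05 [ 0.4494 -0.1605  0.2281] [[0.007, 0.974, -0.224], [-0.003, -0.224, -0.975], [-1.0, 0.007, 0.002]] 0.09392722091526676 [-0.36  0.87 -0.57] [-0.462 -0.085  1.499  0.     1.72  -0.236]
17.1 [ 0.4483 -0.16    0.2254] [[0.002, 0.975, -0.224], [-0.001, -0.224, -0.975], [-1.0, 0.003, 0.001]] 0.09440163671616696 [-0.25  0.2  -0.48] [-0.462 -0.084  1.503  0.     1.72  -0.236]
```

View pics/c2.png

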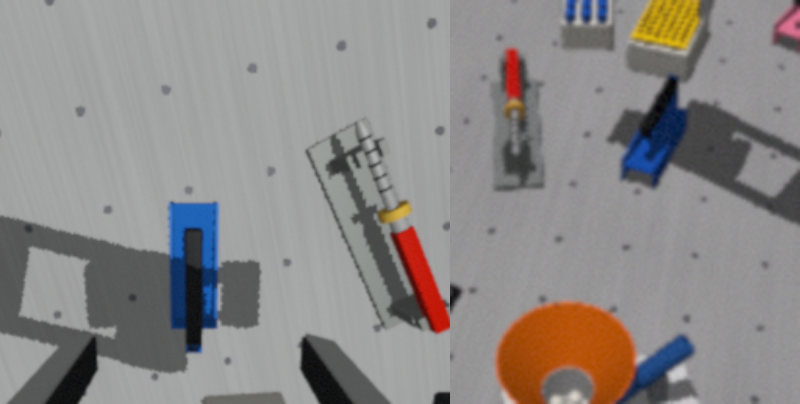

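The scoop stands upright and empty at (193,270), and white beads show in the jar at (565,395) in the right half. Before fetching the rod I'll measure the gauge tube with the wrist camera.

{"api": "carry_out", "payload": {"targets": [[0,-0.1,-1.5,-3.9,0],[0,-0.2,-1.5,-3.9,0],[0,-0.2,-1.5,-3.9,0],[0,-0.2,-1.5,-3.9,0],[0,-0.2,-1.5,-3.9,0],[0,-0.2,-1.5,-3.9,0],[0,-0.2,-1.5,-3.9,0],[0,-0.2,-1.6,-3.8,0],[0,0,0,0,0],[0,0,0,0,0]]}}

```text
time: 18.1
tool_pos: [0.3987, 0.1708, 0.2373]
ee_rot: [-0.93, 1.567, -2.724]
wrist_force: [-0.7, -0.2, -0.2]
width: 0.0941
```

```bash
python3 snap.py wrist w3; python3 - <<'E'
from h import *
from scipy.optimize import least_squares
w=load("w3");h=hsv(w);H,S,V=h[...,0],h[...,1],h[...,2]
m=(H>5)&(H<17)&(S>150)&(V>80);q=max(blobs(m),key=lambda x:x[0][4]);print(q[0])
cn=max(cv2.findContours(q[2].astype(np.uint8),0,1)[0],key=cv2.contourArea)[:,0]
W=onz(w,cn,.116)[:,:2];r=least_squares(lambda c:np.hypot(*(W-c[:2]).T)-c[2],np.r_[W.mean(0),.065],loss="cauchy",f_scale=.001);print("rim",r.x.round(4))
m=(H>105)&(H<125)&(S>130)&(V>30)
for st,c,mm in blobs(m,100): print("blue",st,c.round(1),onz(w,c,.09).round(3))
# beads: white in bore
E
```

```text
18.15 [0.3991 0.17   0.2376] [[-0.003, 0.975, -0.224], [-0.001, -0.224, -0.975], [-1.0, -0.003, 0.002]] 0.0939006293302975 [-0.39 -0.04 -0.02] [ 2.72e-01 -1.76e-01  1.56e+00 -1.00e-03  1.76e+00  4.98e-01]
[  255    45   119   124 10085]
rim [0.4793 0.2379 0.0635]
blue [178   0  75  10 621] [217.1   4.2] [[0.402 0.368 0.09 ]]
blue [225 138  42  40 708] [245.2 157.9] [[0.393 0.2   0.09 ]]
blue [309 309  32  33 817] [324.3 326.9] [[ 0.448 -0.067  0.09 ]]
```

View pics/w3.png

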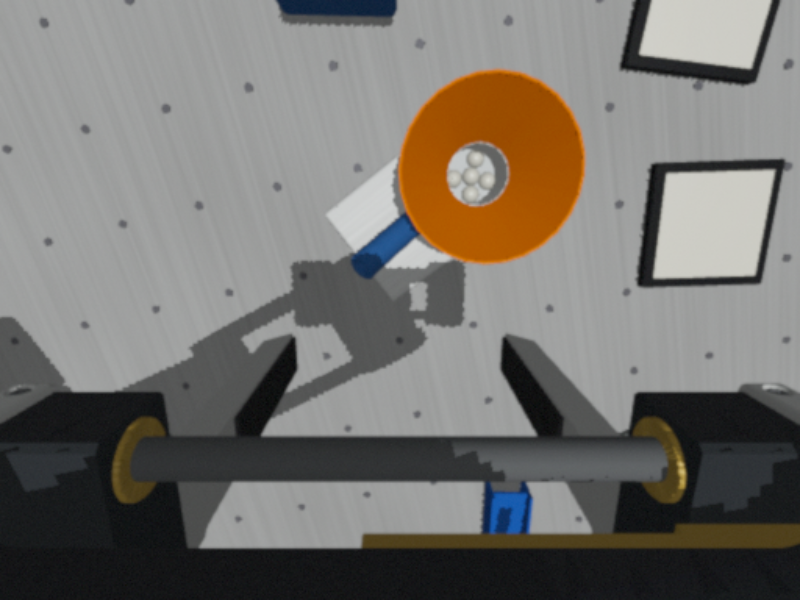

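The wrist view shows all five beads in the jar at (470,175), the tube mouth at (365,268), and the true panel at (712,222). Next I'll fit the tube axis from its edges.

```bash
python3 - <<'E'
from h import *
from scipy.optimize import least_squares
w=load("w3");h=hsv(w);H,S,V=h[...,0],h[...,1],h[...,2]
m=(H>105)&(H<125)&(S>130)&(V>30);q=[b for b in blobs(m,100) if abs(b[1][0]-245)<5][0]
pts=np.argwhere(q[2])[:,::-1].astype(float);c=pts.mean(0);d=np.linalg.svd(pts-c,full_matrices=0)[2][0]
if d[1]<0:d=-d
for _ in range(3):
    n=np.array([-d[1],d[0]]);k=(pts-c)@d;l=(pts-c)@n;mid=[]
    for a in np.arange(k.min()+6,k.max()-6,1.5):
        x=l[abs(k-a)<1];mid.append(c+d*a+n*(x.min()+x.max())/2)
    mid=np.array(mid);w_=[l[abs(k-a)<1].ptp() if 0 else np.ptp(l[abs(k-a)<1])+1 for a in np.arange(k.min()+6,k.max()-6,4)]
    c2=mid[len(mid)//4:].mean(0);d=np.linalg.svd(mid[len(mid)//4:]-c2,full_matrices=0)[2][0];d*=np.sign(d[1])
n=np.array([-d[1],d[0]]);print("axis px",c2,d,"widths",np.round(w_,1),"k max",((pts-c2)@d).max(), "mouth px",c2+d*((pts-c2)@d).max())
R0=np.array([.4786,.2387])
def M(t,c0):
    x=np.array([np.cos(t),np.sin(t),0]);return np.r_[c0,.095]+x*.118,x*np.cos(np.radians(40))+[0,0,np.sin(np.radians(40))]
for c0 in (R0,np.array([.4793,.2379]),np.array([.478,.2398])):
    f=lambda t:[((proj(w,[M(t[0],c0)[0]-M(t[0],c0)[1]*s for s in(0,.02,.035)])-c2)@n)][0]
    r=least_squares(f,np.radians(205));Mo,ax=M(r.x[0],c0)
    # ring extents of mouth
    u=np.cross(ax,[0,0,1]);u/=np.linalg.norm(u);v=np.cross(u,ax)
    ring=Mo+.0115*np.array([np.cos(a)*u+np.sin(a)*v for a in np.linspace(0,6.28,40)])
    print(c0,np.degrees(r.x[0]),r.fun.round(2),"mouth",Mo.round(4),"model kmax",((proj(w,ring)-c2)@d).max().round(2))
    for s,nm in((load("side0"),"side"),(load("scene0"),"scene")): 
        pr=proj(s,ring);print(nm,pr.min(0).round(1),pr.max(0).round(1))
# side blob bounds 256..279,255..276 ; scene 308..315,217..225
# panel
m=(S<40)&(V>170)
for st,cc,mm in blobs(m,800):
    if cc[0]>400: print("white",st,onz(w,cc,.011).round(4))
E
```

```text
axis px [242.19318959 160.66055034] [-0.75435228  0.65646982] widths [15.2 16.  16.  16.  16.  16.6 16.  16.6 16.7] k max 18.905023811247062 mouth px [227.93214169 173.07112801]
[0.4786 0.2387] 204.83089093520928 [-0.1   0.02  0.11] mouth [0.3715 0.1891 0.095 ] model kmax 20.26
side [274.7 252.6] [280.6 260.3]
scene [309.6 215.7] [316.3 219.3]
[0.4793 0.2379] 204.26819901682094 [-0.  0.  0.] mouth [0.3717 0.1894 0.095 ] model kmax 20.02
side [274.6 252.7] [280.5 260.4]
scene [309.6 215.7] [316.3 219.4]
[0.478  0.2398] 205.51164432661758 [-0.22  0.05  0.24] mouth [0.3715 0.189  0.095 ] model kmax 20.32
side [274.7 252.6] [280.6 260.2]
scene [309.6 215.6] [316.3 219.2]
white [ 410    0   83   44 2942] [[0.7006 0.3108 0.011 ]]
white [ 418  109   77   69 4446] [[0.7002 0.1422 0.011 ]]
```

```bash
python3 - <<'E'
from h import *
from bench import robot
w=load("w2");h=hsv(w);m=((h[...,0]<4)|(h[...,0]>175))&(h[...,1]>170)&(h[...,2]>80);q=max(blobs(m),key=lambda x:x[0][4])
pts=np.argwhere(q[2])[:,::-1].astype(float);c=pts.mean(0);e=np.linalg.svd(pts-c,full_matrices=0)[2][0];e*=np.sign(e[1]);k=(pts-c)@e
H=onz(w,[c+e*k.min(),c+e*k.max()],.066);print("rod handle front/tail",H.round(4),np.linalg.norm(H[0]-H[1]))
o=robot.get_obs();mv(o,(.6318,-.1858,.20),(.964,.265));mv(o,(.6318,-.1858,.041))
E
```

```text
rod handle front/tail [[ 0.6255 -0.1622  0.066 ]
 [ 0.6516 -0.2572  0.066 ]] 0.0985569662098444
shift cm [ 3.75 30.66 29.46]
turn -28.31 or 151.69
shift cm [19.65 30.7  29.42]
```

{"api": "carry_out", "payload": {"targets": [[0,0,3.1,2.9,0],[0,0,3.1,2.9,0],[0,0,3.1,2.9,0],[0,0,3.1,2.9,0],[0,0.5,3.1,3,0],[0,0.5,3.1,3,0],[0,0.5,3,3,0],[0,0.5,3,3,0],[0,0.5,3,3,0],[0,0.5,3,3,0],[0,0,0,0,-7.1],[0,0,0,0,-7.1],[0,0,0,0,-7.1],[0,0,0,0,-7],[0,0,0,0,0],[0,0,0,0,0]]}}

```text
time: 19.75
tool_pos: [0.6307, -0.1882, 0.2086]
ee_rot: [-2.078, 1.57, 2.897]
wrist_force: [0.4, 0.0, 0.2]
width: 0.0939
```

```bash
python3 snap.py wrist w4; python3 - <<'E'
from h import *
from bench import robot
w=load("w4");h=hsv(w);m=((h[...,0]<4)|(h[...,0]>175))&(h[...,1]>170)&(h[...,2]>80);q=max(blobs(m),key=lambda x:x[0][4])
pts=np.argwhere(q[2])[:,::-1].astype(float);c=pts.mean(0);e=np.linalg.svd(pts-c,full_matrices=0)[2][0];e*=np.sign(e[1]);k=(pts-c)@e
H=onz(w,[c+e*k.min(),c+e*k.max()],.066);print("rod handle front/tail",H.round(4),np.linalg.norm(H[0]-H[1]))
d=(H[0]-H[1]);d/=np.linalg.norm(d);g=H[0]-.025*d;print(g,d)
mv(robot.get_obs(),(g[0],g[1],.041),(d[1],-d[0]))
E
```

```text
19.8 [ 0.6308 -0.1878  0.2088] [[-0.001, 0.965, 0.261], [0.0, 0.261, -0.965], [-1.0, -0.001, -0.001]] 0.09376353698105744 [ 0.29  0.44 -0.75] [-0.375  0.333  1.074 -0.     1.736 -0.639]
rod handle front/tail [[ 0.6272 -0.1621  0.066 ]
 [ 0.6521 -0.2559  0.066 ]] 0.09708796508834734
[ 0.63362583 -0.18624802  0.066     ] [-0.25640357  0.96656982  0.        ]
shift cm [16.78  0.32 -0.07]
turn 0.25 or -179.75
```

{"api": "carry_out", "payload": {"targets": [[0,4,0.2,0,0],[0,4,0,0,0],[0,4,0,0,0],[0,3,0,0,0],[0,1.8,0,0,0],[0,0,0,0,0],[1,0,0,0,0],[1,0,0,0,0],[1,0,0,0,0],[1,0,0,0,0],[1,0,0,0,0],[1,0,0,0,0],[1,0,0,0,0],[1,0,0,0,0],[1,0,0,0,0],[1,0,0,0,0],[1,0,0,0,0],[1,0,0,0,0]]}}

```text
time: 21.6
tool_pos: [0.6334, -0.186, 0.0413]
ee_rot: [2.537, 1.571, 1.234]
wrist_force: [0.3, -0.3, -0.6]
width: 0.0159
```

{"api": "carry_out", "payload": {"targets": [[1,-1,0,0,0],[1,-2,0,0,0],[1,-4,0,0,0],[1,-3,0,-2,0],[1,0,0.6,-4,0],[1,0,0.6,-4,0],[1,0,0.6,-4,0],[1,0,0.6,-4,0],[1,0,0.6,-4,0],[1,0,0.6,-4,0],[1,0,0.6,-4,0],[1,0,0.6,-4,0],[1,0,0.6,-4,0],[1,0,0.4,-3,0],[1,0,0,-1.4,0],[1,0,0,0,0]]}}

```text
time: 23.2
tool_pos: [0.5766, 0.2395, 0.1416]
ee_rot: [-0.565, 1.571, -1.865]
wrist_force: [0.3, -0.5, -1.3]
width: 0.0156
```

{"api": "carry_out", "payload": {"targets": [[1,0,0,0,8],[1,0,0,0,8],[1,0,0,0,8],[1,0,0,0,8],[1,0,0,0,8],[1,0,0,0,8],[1,0,0,0,8],[1,0,0,0,8],[1,0,0,0,8],[1,0,0,0,8],[1,0,0,0,8],[1,0,0,0,8],[1,0,0,0,8],[1,0,0,0,1],[1,0,0,0,0]]}}

```text
time: 24.7
tool_pos: [0.5776, 0.2366, 0.1416]
ee_rot: [1.957, 1.57, -1.178]
wrist_force: [0.0, 1.1, -1.2]
width: 0.0153
```

```bash
cat > rodang.py <<'E'
# rod pitch: red+brass midline in side & scene views, triangulated by intersecting ray-planes
from h import *
from bench import robot
import sys
def run():
    o=robot.get_obs();p,R=tool(o);u=-R[:,2];gp=p-.019*R[:,0]*1  # grasp point
    out={}
    for nm in("side","scene"):
        s=robot.snapshot(nm);h=hsv(s);H,S,V=h[...,0],h[...,1],h[...,2]
        m=((H<4)|(H>175))&(S>150)&(V>60)
        # keep near the projected grip
        c0=proj(s,gp)[0];yy,xx=np.mgrid[:384,:512];m&=np.hypot(xx-c0[0],yy-c0[1])<45
        pts=np.argwhere(m)[:,::-1].astype(float)
        # rays cut with the vertical plane containing the rod axis
        n=R[:,1];oo,d=ray(s,pts);t=((gp-oo)@n)/(d@n);W=oo+d*t[:,None]-gp
        a=W@u;z=W[:,2];out[nm]=(a,z);
        P=np.c_[a,z];cc=P.mean(0);e=np.linalg.svd(P-cc,full_matrices=0)[2][0];e*=np.sign(e[0]);k=(P-cc)@e
        print(nm,len(pts),"u range",a.min().round(3),a.max().round(3),"pitch down deg",np.degrees(np.arctan2(-e[1],e[0])).round(1),"ends",(cc+e*k.min()).round(3),(cc+e*k.max()).round(3))
    print(o["time"],p.round(4),R[:,1].round(3),o["wrist_force"].round(1),o["width"].round(4))
    return o
if __name__=="__main__": run()
E
python3 - <<'E'
from rodang import *
o=run();mv(o,(.578,.238,.105),(0,-1))
E
```

```text
side 176 u range -0.072 -0.008 pitch down deg -0.1 ends [-0.072 -0.002] [-0.008 -0.002]
scene 45 u range 0.003 0.025 pitch down deg -82.0 ends [ 0.01  -0.013] [0.014 0.015]Traceback (most recent call last):
  File "<stdin>", line 2, in <module>
  File "rodang.py", line 19, in run
    print(o["time"],p.round(4),R[:,1].round(3),o["wrist_force"].round(1),o["width"].round(4))
                                                                         ^^^^^^^^^^^^^^^^
AttributeError: 'float' object has no attribute 'round'
```

{"api": "carry_out", "payload": {"targets": [[1,1,0,0,0],[1,1,0,0,0],[1,1,0,0,0],[1,0.5,0,0,0],[1,0.3,0,0,0],[1,0.3,0,0,0],[1,0.3,0,0,0],[1,0.3,0,0,0],[1,0.3,0,0,0],[1,0.3,0,0,0],[1,0.2,0,0,0],[1,0,0,0,0],[1,0,0,0,0]]}}

```text
time: 26.1
tool_pos: [0.5789, 0.2381, 0.0891]
ee_rot: [-3.062, 1.566, 0.086]
wrist_force: [0.5, -2.7, 6.6]
width: 0.0158
```

```bash
sed -i 's/o\["width"\].round(4)/o["width"]/; s/("side","scene")/("side",)/' rodang.py; python3 rodang.py
```

```text
side 169 u range -0.07 -0.007 pitch down deg 27.9 ends [-0.071  0.034] [-0.006 -0.001]
26.1 [0.5789 0.2381 0.0891] [ 0.006 -1.    -0.   ] [ 0.5 -2.7  6.6] 0.015778860030364737
```

{"api": "carry_out", "payload": {"targets": [[1,0.3,0,0,0],[1,0.3,0,0,0],[1,0.2,0,0,0],[1,0,0,0,0],[1,0,0,0,0]]}}

```text
time: 26.65
tool_pos: [0.5794, 0.2384, 0.0813]
ee_rot: [-2.95, 1.565, 0.197]
wrist_force: [1.3, -0.4, 5.7]
width: 0.0161
```

```bash
python3 rodang.py
```

```text
side 152 u range -0.067 -0.007 pitch down deg 35.9 ends [-0.066  0.045] [-0.005  0.001]
26.65 [0.5794 0.2384 0.0813] [ 0.006 -1.    -0.001] [ 1.3 -0.4  5.7] 0.0160748957119258
```

{"api": "carry_out", "payload": {"targets": [[1,0.3,0,0,0],[1,0.2,0,0,0],[1,0,0,0,0],[1,-1,0,-0.5,0],[1,-2,0,-0.5,0],[1,-3,0,0,0],[1,-3,0,0,0],[1,0,0,0,0],[1,0,0,0,0]]}}

```text
time: 27.6
tool_pos: [0.5874, 0.2383, 0.1633]
ee_rot: [-2.688, 1.57, 0.46]
wrist_force: [-0.7, 0.0, -2.1]
width: 0.0158
```

```bash
python3 rodang.py
```

```text
side 155 u range -0.063 -0.008 pitch down deg 40.6 ends [-0.063  0.051] [-0.004  0.   ]
27.6 [0.5874 0.2383 0.1633] [ 0.006 -1.    -0.   ] [-0.7  0.  -2.1] 0.015848944011599475
```

{"api": "carry_out", "payload": {"targets": [[1,-2,0,0,0],[1,-2,0,0,-6],[1,0,0,0,-8],[1,0,0,0,-8],[1,0,0,0,-2.6],[1,0,-0.5,2.5,0],[1,0,-0.5,3.5,0],[1,0,-0.5,3.5,0],[1,0,-0.5,3.5,0],[1,0,-0.5,3.5,0],[1,0,-0.5,3.5,0],[1,0,-0.5,3.5,0],[1,0,-0.5,3.5,0],[1,0,-0.5,3.5,0],[1,0,0,2.3,0],[1,0,0,0,0],[1,0,0,0,0]]}}

```text
time: 29.35
tool_pos: [0.2705, 0.1407, 0.202]
ee_rot: [-0.257, 1.569, -2.963]
wrist_force: [-0.0, 0.0, -0.9]
width: 0.0157
```

```bash
python3 - <<'E'
from h import *
from bench import robot
o=robot.get_obs();print(o["time"],o["joint_positions"].round(2));mv(o,(.2707,.143,.169),(.416,-.909))
E
```

```text
29.35 [ 0.29 -0.49  1.85  0.    1.78  1.43]
shift cm [ 3.3  -0.2  -0.12]
turn 0.34 or -179.66
```

{"api": "carry_out", "payload": {"targets": [[1,1.5,-0.1,0,0],[1,1.3,-0.1,-0.1,0.3],[1,0.5,0,0,0],[1,0,0,0,0],[1,0,0,0,0]]}}

```text
time: 29.85
tool_pos: [0.271, 0.143, 0.1701]
ee_rot: [-0.181, 1.57, -2.893]
wrist_force: [0.5, -0.2, -0.9]
width: 0.0161
```

```bash
python3 - <<'E'
from h import *
from bench import robot
o=robot.get_obs();p,R=tool(o);print(o["time"],p.round(4),R[:,1].round(3))
Mo=np.array([.3716,.1892,.095]);t=np.radians(204.6);x=np.array([np.cos(t),np.sin(t),0]);ax=x*np.cos(np.radians(40))+[0,0,np.sin(np.radians(40))]
G=p+[0,0,.019];u=-R[:,2];rd=u*np.cos(np.radians(40))-[0,0,np.sin(np.radians(40))]
tip=G+.12*rd;print("pred tip",tip.round(4),"tip in guide: axial",((tip-Mo)@ax).round(4),"lat",((tip-Mo)@np.cross([0,0,1],x)).round(4))
ims=[]
for nm in("wrist","side","scene"):
    s=robot.snapshot(nm);np.savez("i_"+nm,**s);im=s["image"].copy();
    q=proj(s,[Mo,tip,G,Mo-.05*ax,G+.045*rd]);print(nm,q.round(1).tolist())
    c=((q[0]+q[1])/2).astype(int);r=33 if nm!="wrist" else 60
    y0,x0=max(c[1]-r,0),max(c[0]-r,0);cr=cv2.resize(im[y0:y0+2*r,x0:x0+2*r,::-1],(400,400) if nm=="wrist" else (400,400),interpolation=cv2.INTER_CUBIC)
    k=400/(2*r)
    for pt,col in zip(q[:3],((0,255,0),(255,0,255),(255,255,0))):
        cv2.drawMarker(cr,tuple(((pt-[x0,y0]+.5)*k).astype(int).tolist()),col,cv2.MARKER_CROSS,12,1)
    ims.append(cr);print(nm,"origin",x0,y0,"k",k)
cv2.imwrite("pics/ins.png",cv2.resize(np.hstack(ims),(1200,400))[:,:]); 
a=np.hstack(ims[1:]);b=ims[0];cv2.imwrite("pics/ins2.png",np.vstack([cv2.resize(a,(600,300)),np.hstack([cv2.resize(b,(300,300)),np.zeros((300,300,3),np.uint8)])]))
E
```

```text
29.85 [0.271  0.143  0.1701] [ 0.417 -0.909 -0.   ]
pred tip [0.3545 0.1813 0.1119] tip in guide: axial 0.0253 lat 0.0
wrist [[253.9, 76.3], [253.8, 97.0], [253.5, 235.6], [254.0, 39.1], [253.6, 175.0]]
wrist origin 193 26 k 3.3333333333333335
side [[277.6, 256.4], [285.0, 250.9], [322.7, 223.9], [263.0, 266.9], [308.2, 234.3]]
side origin 248 220 k 6.0606060606060606
scene [[312.9, 217.5], [316.8, 210.3], [335.3, 176.5], [305.1, 231.7], [328.3, 189.1]]
scene origin 281 180 k 6.0606060606060606
```

View pics/ins2.png

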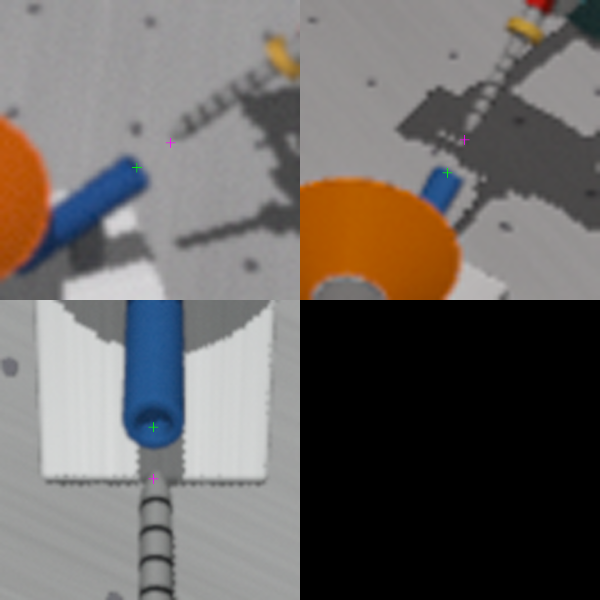

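The composite shows the rod and tube lined up sideways in the wrist view, with the mouth at (153,425) and the tip at (153,475). The side and scene views suggest the rod line runs about 1 px above the tube axis, so I'll measure that numerically.

```bash
python3 - <<'E'
from h import *
Mo=np.array([.3716,.1892,.095]);t=np.radians(204.6);x=np.array([np.cos(t),np.sin(t),0]);ax=x*np.cos(np.radians(40))+[0,0,np.sin(np.radians(40))]
up=np.cross(ax,np.cross([0,0,1],x));up/=np.linalg.norm(up);up*=np.sign(up[2]);print("up",up.round(3))
for nm in("side","scene"):
    s=load("i_"+nm);h=hsv(s);H,S,V=h[...,0],h[...,1],h[...,2]
    q=proj(s,[Mo,Mo+.1*ax,Mo+.01*up]);d=(q[1]-q[0])/np.linalg.norm(q[1]-q[0]);n=np.array([-d[1],d[0]]);sc=(q[2]-q[0])@n/10;print(nm,"px per mm perp-up",sc.round(3), "px/mm axial",np.linalg.norm(q[1]-q[0])/100)
    yy,xx=np.mgrid[:384,:512];near=np.hypot(xx-q[0][0],yy-q[0][1])<75
    for lab,m,ks in(("blue",(H>100)&(H<128)&(S>110)&(V>30),np.arange(-22,-3,1.5)),("brass",(H>14)&(H<30)&(S>120)&(V>90),None),("red",((H<4)|(H>175))&(S>140)&(V>60),None)):
        P=np.argwhere(m&near)[:,::-1].astype(float)
        if not len(P): print(lab,"none");continue
        k=(P-q[0])@d;l=(P-q[0])@n
        if lab=="blue":
            g=abs(l)<12;k,l=k[g],l[g];print(nm,lab,"kmax mm",(k.max()/np.linalg.norm(q[1]-q[0])*100).round(1),[((l[abs(k-a)<.8].min()+l[abs(k-a)<.8].max())/2/sc).round(1) for a in ks if (abs(k-a)<.8).sum()>3])
        else:
            g=(abs(l)<15)&(k>0);k,l=k[g],l[g];print(nm,lab,len(k),"k mm",(k.min()/np.linalg.norm(q[1]-q[0])*100).round(1),(k.max()/np.linalg.norm(q[1]-q[0])*100).round(1),"perp mm",((l.min()+l.max())/2/sc).round(1),(l.mean()/sc).round(1))
    # shaft: gray profile vs background perpendicular, print darkest/brightest centre
    img=s["image"].astype(float)
    for a in (.035,.045,.055,.065,.075,.085):
        c=proj(s,Mo+ax*a)[0];ss=np.arange(-7,7.1,.5);pr=np.array([cv2.getRectSubPix(s["image"],(1,1),tuple((c+n*v).astype(float).tolist()))[0,0].mean() for v in ss]);print(int(a*1000),pr[::2].astype(int).tolist())
E
```

```text
up [0.584 0.268 0.766]
side px per mm perp-up -0.23 px/mm axial 0.3773497597787801
side blue kmax mm 0.6 [np.float64(-8.3), np.float64(-5.0), np.float64(-4.0), np.float64(-4.8), np.float64(-5.5), np.float64(-4.5), np.float64(-3.5), np.float64(-2.0), np.float64(-2.2), np.float64(-1.2), np.float64(-2.0), np.float64(-2.2), np.float64(-2.5)]
side brass 28 k mm 101.6 110.9 perp mm 4.2 3.6
side red 44 k mm 125.1 148.2 perp mm 3.7 5.5
35 [157, 156, 155, 151, 143, 135, 124, 112, 128, 149, 156, 156, 156, 156, 155]
45 [155, 154, 154, 148, 135, 129, 120, 111, 122, 145, 154, 154, 153, 152, 151]
55 [155, 155, 155, 149, 137, 130, 121, 111, 119, 142, 153, 154, 152, 152, 153]
65 [152, 154, 153, 145, 130, 116, 113, 107, 116, 142, 152, 151, 151, 152, 152]
75 [155, 155, 154, 146, 125, 112, 107, 94, 76, 75, 75, 74, 73, 76, 75]
85 [155, 154, 156, 150, 132, 111, 100, 96, 95, 102, 89, 72, 72, 73, 73]
scene px per mm perp-up -0.096 px/mm axial 0.32143097340460314
scene blue kmax mm 0.2 [np.float64(-3.4), np.float64(-3.0), np.float64(-4.6)]
scene brass 22 k mm 107.0 204.7 perp mm 44.9 14.7
scene red 69 k mm 128.3 189.1 perp mm 4.1 10.3
35 [71, 72, 72, 72, 72, 86, 112, 110, 79, 73, 74, 73, 72, 73, 73]
45 [73, 73, 73, 73, 74, 80, 101, 106, 77, 73, 74, 74, 74, 73, 74]
55 [145, 138, 94, 72, 74, 82, 107, 116, 86, 69, 72, 72, 72, 72, 67]
65 [144, 144, 143, 130, 93, 88, 121, 129, 91, 75, 73, 73, 73, 72, 73]
75 [144, 144, 144, 145, 144, 134, 132, 128, 98, 74, 81, 110, 137, 146, 147]
85 [145, 145, 146, 146, 145, 136, 132, 133, 105, 76, 74, 76, 97, 135, 147]
```

{"api": "carry_out", "payload": {"targets": [[1,0.2,0,0.2,0],[1,0.25,0,0.2,0],[1,0,0,0,0],[1,0,0,0,0]]}}

```text
time: 30.4
tool_pos: [0.2671, 0.1413, 0.1658]
ee_rot: [-2.777, 1.571, 0.795]
wrist_force: [-0.6, -0.8, -1.7]
width: 0.0159
```

```bash
cat > chk.py <<'E'
from h import *
from bench import robot
o=robot.get_obs();p,R=tool(o);print(o["time"],p.round(4),o["wrist_force"].round(1),o["width"])
Mo=np.array([.3716,.1892,.095]);t=np.radians(204.6);x=np.array([np.cos(t),np.sin(t),0]);ax=x*np.cos(np.radians(40))+[0,0,np.sin(np.radians(40))]
up=np.array([.584,.268,.766])
print("grasp in guide: axial,lat,up mm",[(((p+[0,0,.019]-Mo)@v)*1000).round(1) for v in(ax,np.cross([0,0,1],x),up)])
for nm in("side","scene"):
    s=robot.snapshot(nm);h=hsv(s);H,S,V=h[...,0],h[...,1],h[...,2];np.savez("i_"+nm,**s)
    q=proj(s,[Mo,Mo+.1*ax,Mo+.01*up]);L=np.linalg.norm(q[1]-q[0])/100;d=(q[1]-q[0])/L/100;n=np.array([-d[1],d[0]]);sc=(q[2]-q[0])@n/10
    def prof(a,img):
        c=proj(s,Mo+ax*a)[0];ss=np.arange(-8,8.1,.25);return ss,np.array([cv2.getRectSubPix(img,(1,1),tuple((c+n*v).tolist()))[0,0] for v in ss],float)
    blue=np.clip(s["image"][...,2].astype(float)-s["image"][...,0],0,255).astype(np.float32)
    T=[]
    for a in np.arange(-.020,-.002,.003):
        ss,v=prof(a,blue);w=np.clip(v-40,0,None)*(abs(ss)<6);T.append((w*ss).sum()/w.sum()/sc)
    Rr=[]
    g=s["image"].mean(2).astype(np.float32)
    for a in np.arange(.032,.064,.004):
        ss,v=prof(a,g);b=np.median(np.r_[v[ss<-6],v[ss>6]]);w=np.clip(abs(v-b)-8,0,None)*(abs(ss)<4.5);Rr.append((w*ss).sum()/w.sum()/sc)
    br=(H>14)&(H<30)&(S>120)&(V>90);P=np.argwhere(br)[:,::-1];k=(P-q[0])@d/L;l=(P-q[0])@n/sc;gd=(abs(l)<40)&(k>10)&(k<170)
    k=k[gd];l=l[gd]; mk=np.median(k) if len(k) else 0
    print(nm,"tube up mm",np.round(T,1),"rod up mm",np.round(Rr,1),"collar k",(np.mean(k),k.min(),k.max()) if len(k) else None,"l",np.mean(l) if len(l) else None)
E
python3 chk.py
```

```text
30.4 [0.2671 0.1413 0.1658] [-0.6 -0.8 -1.7] 0.015944441877921028
grasp in guide: axial,lat,up mm [np.float64(145.8), np.float64(0.1), np.float64(-5.0)]
side tube up mm [-0.9 -0.8 -0.9 -1.3 -1.2 -1.5 -2.9] rod up mm [-4.8 -5.  -3.5 -2.6 -4.8 -3.8 -5.3 -5.6] collar k (np.float64(108.11462548880054), np.float64(102.87781569786296), np.float64(113.66419982204154)) l -5.093510776080683
scene tube up mm [-5.2 -3.9 -4.  -4.1 -4.1 -4.  -3.8] rod up mm [ 1.7 -0.5 -0.7 -0.2  0.1 -1.  -3.1 -3.7] collar k (np.float64(110.72682380590001), np.float64(106.95766646179827), np.float64(114.43607225233178)) l 0.39034331598453587
```

{"api": "carry_out", "payload": {"targets": [[1,-0.15,0,-0.13,0],[1,0.32,0,-0.38,0],[1,0.32,0,-0.38,0],[1,0.32,0,-0.38,0],[1,0.32,0,-0.38,0],[1,0.32,0,-0.38,0],[1,0.32,0,-0.38,0],[1,0.32,0,-0.38,0],[1,0,0,0,0]]}}

```text
time: 31.4
tool_pos: [0.2926, 0.153, 0.1444]
ee_rot: [-0.163, 1.57, -2.874]
wrist_force: [-0.6, 0.5, -1.8]
width: 0.0154
```

```bash
python3 chk.py
```

```text
31.4 [0.2926 0.153  0.1444] [-0.6  0.5 -1.8] 0.015438011803994327
grasp in guide: axial,lat,up mm [np.float64(110.5), np.float64(0.1), np.float64(-3.4)]
side tube up mm [-1.  -0.9 -1.3 -1.4 -1.3 -1.2 -3.5] rod up mm [-3.3 -3.5 -2.3 -3.7 -6.3 -3.5  0.8  1.4] collar k (np.float64(71.34219437654342), np.float64(66.21644620307433), np.float64(77.6209574954086)) l -5.312083681130291
scene tube up mm [-5.1 -3.8 -4.  -4.5 -4.8 -4.6 -4.5] rod up mm [-1.  -0.5 -0.6  0.6  0.1 -5.2  7.6 -3. ] collar k (np.float64(76.31463565708287), np.float64(71.494091629011), np.float64(81.17367467160707)) l -3.395651900264369
```

{"api": "carry_out", "payload": {"targets": [[1,0.26,0,-0.31,0],[1,0.26,0,-0.31,0],[1,0.26,0,-0.31,0],[1,0.26,0,-0.31,0],[1,0,0,0,0]]}}

```text
time: 32.0
tool_pos: [0.3041, 0.1582, 0.1341]
ee_rot: [-0.455, 1.57, 3.117]
wrist_force: [-0.4, -0.6, -2.3]
width: 0.0156
```

{"api": "carry_out", "payload": {"targets": [[1,0.26,0,-0.31,0],[1,0.26,0,-0.31,0],[1,0.26,0,-0.31,0],[1,0.26,0,-0.31,0],[1,0.26,0,-0.31,0],[1,0.26,0,-0.31,0],[1,0,0,0,0]]}}

```text
time: 32.7
tool_pos: [0.3211, 0.166, 0.1185]
ee_rot: [-1.255, 1.571, 2.316]
wrist_force: [-0.3, 0.8, -3.0]
width: 0.0164
```

```bash
python3 chk.py
```

```text
32.7 [0.3211 0.166  0.1185] [-0.3  0.8 -3. ] 0.016353103501426623
grasp in guide: axial,lat,up mm [np.float64(69.9), np.float64(0.1), np.float64(-3.1)]
side tube up mm [-0.9 -1.  -1.2 -1.4 -1.2 -1.   0.2] rod up mm [-12.2  -5.1  -8.5  -6.6  -6.7  -4.5  -3.4  -2.2] collar k (np.float64(30.11523251705175), np.float64(24.937627738245673), np.float64(36.329802503161446)) l -1.8508083946227758
scene tube up mm [-6.  -4.2 -4.3 -4.6 -4.4 -4.4 -4.6] rod up mm [-5.4  4.5 20.  14.2  2.1 -6.3 -4.  -1.6] collar k (np.float64(39.05170971675675), np.float64(30.489893236369145), np.float64(129.83498490597106)) l 1.0389890621184004
```

{"api": "carry_out", "payload": {"targets": [[1,0.26,0,-0.31,0],[1,0.26,0,-0.31,0],[1,0.26,0,-0.31,0],[1,0.26,0,-0.31,0],[1,0.26,0,-0.31,0],[1,0,0,0,0]]}}

```text
time: 33.4
tool_pos: [0.3353, 0.1725, 0.1055]
ee_rot: [-2.192, 1.571, 1.379]
wrist_force: [-0.8, -0.2, -2.4]
width: 0.0158
```

{"api": "carry_out", "payload": {"targets": [[1,0.1,0,-0.12,0],[1,0.1,0,-0.12,0],[1,0,0,0,0]]}}

```text
time: 33.7
tool_pos: [0.3371, 0.1734, 0.1039]
ee_rot: [-2.58, 1.571, 0.991]
wrist_force: [-1.2, -0.7, -2.7]
width: 0.0157
```

{"api": "carry_out", "payload": {"targets": [[1,0.1,0,-0.12,0],[1,0.1,0,-0.12,0],[1,0,0,0,0]]}}

```text
time: 34.0
tool_pos: [0.3393, 0.1744, 0.1018]
ee_rot: [-2.691, 1.571, 0.88]
wrist_force: [-1.0, -0.0, -2.4]
width: 0.0161
```

{"api": "carry_out", "payload": {"targets": [[1,0.1,0,-0.12,0],[1,0,0,0,0]]}}

```text
time: 34.2
tool_pos: [0.3404, 0.1749, 0.1008]
ee_rot: [-1.677, 1.571, 1.895]
wrist_force: [-0.3, -0.2, -2.1]
width: 0.0156
```

```bash
python3 chk.py
```

```text
34.2 [0.3404 0.1749 0.1008] [-0.3 -0.2 -2.1] 0.015554195339571588
grasp in guide: axial,lat,up mm [np.float64(42.3), np.float64(0.0), np.float64(-3.0)]
side tube up mm [-1.  -1.  -1.3 -1.2 -1.1  2.8  nan] rod up mm [-0.   1.1  5.6  7.9  1.3 -0.7  3.4 -7.4] collar k None l None
scene tube up mm [-5.9 -4.2 -4.6 -4.5 -4.4 -4.3 -4.3] rod up mm [-1.6 -0.8  2.1  6.   9.2 15.8 16.8 15.5] collar k (np.float64(46.15220091139203), np.float64(10.161836035837522), np.float64(100.53284075679922)) l -11.272051918316667chk.py:15: RuntimeWarning: invalid value encountered in scalar divide
  ss,v=prof(a,blue);w=np.clip(v-40,0,None)*(abs(ss)<6);T.append((w*ss).sum()/w.sum()/sc)
```

{"api": "carry_out", "payload": {"targets": [[1,0.1,0,-0.12,0],[1,0,0,0,0]]}}

```text
time: 34.5
tool_pos: [0.3413, 0.1753, 0.1001]
ee_rot: [-0.073, 1.57, -2.784]
wrist_force: [-1.7, -1.1, -1.4]
width: 0.0162
```

{"api": "carry_out", "payload": {"targets": [[1,0.1,0,-0.12,0],[1,0,0,0,0]]}}

```text
time: 34.7
tool_pos: [0.3413, 0.1753, 0.1]
ee_rot: [0.019, 1.568, -2.693]
wrist_force: [-8.0, -2.7, 6.2]
width: 0.0155
```

The force is about 11 N along the tube axis, so the collar is seated. I'll hold briefly and then draw the rod out.

{"api": "carry_out", "payload": {"targets": [[1,0.03,0,-0.04,0],[1,0,0,0,0],[1,0,0,0,0],[1,0,0,0,0],[1,0,0,0,0]]}}

```text
time: 35.2
tool_pos: [0.3414, 0.1753, 0.1001]
ee_rot: [0.038, 1.567, -2.673]
wrist_force: [-9.2, -4.0, 8.9]
width: 0.0156
```

```bash
python3 chk.py 2>/dev/null; python3 - <<'E'
from h import *
s=load("i_side");h=hsv(s);H,S,V=h[...,0],h[...,1],h[...,2]
for st,c,m in blobs((H>14)&(H<32)&(S>100)&(V>70),3): 
    if 240<c[0]<330 and 200<c[1]<300: print("brass",st,c)
q=proj(s,[[.3716,.1892,.095]]);print(q)
E
```

```text
35.2 [0.3414 0.1753 0.1001] [-9.2 -4.   8.9] 0.015638671900817153
grasp in guide: axial,lat,up mm [np.float64(40.9), np.float64(0.0), np.float64(-2.9)]
side tube up mm [-0.9 -0.8 -1.  -1.2  0.2  nan  nan] rod up mm [ 0.8  2.7  8.4  5.8 -2.9 -2.2  nan -8.1] collar k None l None
scene tube up mm [-5.8 -4.2 -4.6 -4.5 -4.4 -4.3 -4.6] rod up mm [-1.9  0.1  3.3  7.2 10.5 16.1 17.3 16. ] collar k (np.float64(53.98335474890347), np.float64(10.161836035837522), np.float64(97.80487346196942)) l -26.641282677616275
brass [286 236   4   3   7] [287.         236.57142857]
brass [276 251   8  10  37] [278.64864865 256.24324324]
[[277.61073147 256.44378696]]
```

The brass collar shows at (279,256) in the side view, right on the mouth at (278,256). Drawing the rod out now.

{"api": "carry_out", "payload": {"targets": [[1,-0.2,0,0.24,0],[1,-0.39,0,0.46,0],[1,-0.51,0,0.61,0],[1,-0.51,0,0.61,0],[1,-0.51,0,0.61,0],[1,-0.51,0,0.61,0],[1,-0.51,0,0.61,0],[1,-0.51,0,0.61,0],[1,-0.51,0,0.61,0],[1,-0.51,0,0.61,0],[1,-0.51,0,0.61,0],[1,-0.51,0,0.61,0],[1,-0.51,0,0.61,0],[1,-0.51,0,0.61,0],[1,-0.4,0,0.4,0],[1,0,0,0,0],[1,0,0,0,0]]}}

```text
time: 37.0
tool_pos: [0.2664, 0.1409, 0.1698]
ee_rot: [-3.03, 1.57, 0.541]
wrist_force: [0.1, -0.2, -1.7]
width: 0.016
```

```bash
python3 chk.py 2>/dev/null
```

```text
37.0 [0.2664 0.1409 0.1698] [ 0.1 -0.2 -1.7] 0.01599630515713594
grasp in guide: axial,lat,up mm [np.float64(149.0), np.float64(0.1), np.float64(-2.5)]
side tube up mm [-0.8 -1.  -1.  -1.3 -1.2 -1.5 -2.7] rod up mm [-1.1 -1.5 -1.5 -0.6 -1.5 -2.  -1.  -1.8] collar k (np.float64(110.51863625395866), np.float64(105.95611501122298), np.float64(115.20334947872155)) l -1.2824140892540103
scene tube up mm [-5.  -3.8 -4.2 -4.4 -4.1 -3.9 -3.8] rod up mm [ nan  1.4  0.7  0.7  3.9  1.1 -1.2 -5.2] collar k (np.float64(114.30437474163998), np.float64(109.68563375662805), np.float64(118.65972070526828)) l -4.937798709518586
```

The rod is out, with its tip about 32 mm clear of the mouth and the force back to about its weight. To level it I'll press the shaft on the funnel rim from the +x side.

{"api": "carry_out", "payload": {"targets": [[1,-2,0,0,0],[1,-3,0,0,0],[1,-1,0.3,-2,0],[1,0,0.6,-3.8,0],[1,0,0.6,-3.8,0],[1,0,0.6,-3.8,0],[1,0,0.6,-3.8,0],[1,0,0.6,-3.8,0],[1,0,0.6,-3.8,0],[1,0,0.6,-3.8,0],[1,0,0.6,-3.8,0],[1,0,0.5,-2.8,0],[1,0,0,0,0]]}}

```text
time: 38.4
tool_pos: [0.6121, 0.237, 0.2256]
ee_rot: [-0.133, 1.566, -2.845]
wrist_force: [-0.2, 0.6, -1.5]
width: 0.0158
```

{"api": "carry_out", "payload": {"targets": [[1,0,0,0,-8.2],[1,0,0,0,-8.2],[1,0,0,0,-8.2],[1,0,0,0,-8.2],[1,0,0,0,-8.2],[1,0,0,0,-8.2],[1,0,0,0,-8.2],[1,0,0,0,-8.2],[1,0,0,0,-8.2],[1,0,0,0,-8.2],[1,0,0,0,-8.2],[1,0,0,0,-8.2],[1,0,0,0,-8.2],[1,0,0,0,-8.2],[1,0,0,0,-8.2],[1,0,0,0,-8.2],[1,0,0,0,-8.2],[1,0,0,0,-8.2],[1,0,0,0,-7.8],[1,0,0,0,0]]}}

```text
time: 40.4
tool_pos: [0.609, 0.2366, 0.2293]
ee_rot: [-2.923, 1.57, -2.923]
wrist_force: [-0.1, -0.4, -1.3]
width: 0.0153
```

```bash
python3 - <<'E'
from rodang import *
o=run();print(o["joint_positions"].round(2));mv(o,(.609,.238,.175),(0,1))
E
```

```text
side 45 u range 0.007 0.021 pitch down deg 86.6 ends [0.012 0.014] [ 0.014 -0.02 ]
40.4 [0.609  0.2366 0.2293] [-0.001  1.    -0.   ] [-0.1 -0.4 -1.3] 0.01532376866322902
[ 0.28  0.32  1.05  0.    1.77 -1.29]
shift cm [5.43 0.14 0.01]
turn 0.03 or -179.97
```

{"api": "carry_out", "payload": {"targets": [[1,2,0.1,0,0],[1,2,0,0,0],[1,1.4,0,0,0],[1,0.8,0,0,0],[1,0.5,0,0,0],[1,0.5,0,0.35,0],[1,0.5,0,0.35,0],[1,0.5,0,0.35,0],[1,0.5,0,0.35,0],[1,0.6,0,0.3,0],[1,0.6,0,0.2,0],[1,0.6,0,0.15,0],[1,0.6,0,0.15,0],[1,0.6,0,0.1,0],[1,0.4,0,0.1,0],[1,0,0,0,0],[1,0,0,0,0]]}}

```text
time: 42.15
tool_pos: [0.6332, 0.2377, 0.1082]
ee_rot: [-2.939, 1.57, -2.938]
wrist_force: [0.4, -0.1, -1.6]
width: 0.0157
```

```bash
cat > lev.py <<'E'
from h import *
from bench import robot
o=robot.get_obs();p,R=tool(o);u=-R[:,2];n=R[:,1];gp=p+[0,0,.019]
print(o["time"],p.round(4),u.round(3),o["wrist_force"].round(1),o["width"])
for nm in("side","scene"):
    s=robot.snapshot(nm);np.savez("l_"+nm,**s);h=hsv(s);H,S,V=h[...,0],h[...,1],h[...,2]
    for lab,m in(("red",((H<4)|(H>175))&(S>140)&(V>60)),("brass",(H>16)&(H<30)&(S>120)&(V>80))):
        for st,c,mm in blobs(m,6):
            oo,d=ray(s,c);t=((gp-oo)@n)/(d@n)[0];W=oo+d[0]*t-gp
            pts=np.argwhere(mm)[:,::-1].astype(float);oo,d=ray(s,pts);t=((gp-oo)@n)/(d@n);Q=oo+d*t[:,None]-gp
            if abs(W@u)<.12 and abs(W[2])<.1: print(nm,lab,st[4],"u,z mm",(W@u*1000).round(1),(W[2]*1000).round(1),"u range",((Q@u).min()*1000).round(0),((Q@u).max()*1000).round(0))
E
python3 lev.py
```

```text
42.15 [0.6332 0.2377 0.1082] [-1.    -0.001  0.001] [ 0.4 -0.1 -1.6] 0.015712297897416523
side red 46 u,z mm 14.9 2.3 u range 6.0 25.0
side brass 12 u,z mm -34.5 61.9 u range -40.0 -30.0
side brass 29 u,z mm 41.0 -1.2 u range 35.0 49.0
scene red 185 u,z mm -37.8 9.3 u range -74.0 -4.0
scene brass 7 u,z mm 32.8 74.6 u range 29.0 35.0
```

```bash
python3 - <<'E'
from h import *
from bench import robot
o=robot.get_obs();p,R=tool(o);u=-R[:,2];n=R[:,1];gp=p+[0,0,.019]
for nm,e in(("side",None),("scene",None)):
    s=load("l_"+nm);h=hsv(s);H,S,V=h[...,0],h[...,1],h[...,2];m=((H<6)|(H>173))&(S>120)&(V>50)
    for st,c,mm in blobs(m,20):
        pts=np.argwhere(mm)[:,::-1].astype(float);oo,d=ray(s,pts);t=((gp-oo)@n)/(d@n);Q=oo+d*t[:,None]-gp;a,z=Q@u*1000,Q[:,2]*1000
        if abs(a.mean())<100 and abs(z.mean())<60:
            for lo in range(int(a.min()),int(a.max()),8):
                g=(a>=lo)&(a<lo+8)
                if g.sum()>2: print(nm,lo+4,"mid z",((z[g].min()+z[g].max())/2).round(1),"ht",np.ptp(z[g]).round(1))
# shaft in side: profile columns
s=load("l_side");g=s["image"].mean(2)
for k in(55,65,75,85,95,105,115,122,130):
    c=proj(s,gp+u*k/1000)[0];x=int(round(c[0]));print(k,c.round(1),g[int(c[1])-8:int(c[1])+9,x].astype(int).tolist())
E
```

```text
side 9 mid z 4.8 ht 33.7
side 17 mid z 1.7 ht 32.6
side 25 mid z 5.7 ht 13.4
scene -69 mid z 13.8 ht 26.3
scene -61 mid z 12.9 ht 27.4
scene -53 mid z 13.6 ht 32.8
scene -45 mid z 8.5 ht 31.7
scene -37 mid z 8.0 ht 31.8
scene -29 mid z 7.0 ht 30.9
scene -21 mid z 6.5 ht 28.1
scene -13 mid z 6.3 ht 30.6
scene -5 mid z 6.5 ht 32.2
55 [193.  253.5] [160, 159, 157, 138, 97, 73, 71, 66, 75, 78, 79, 74, 71, 68, 73, 75, 71]
65 [196.9 254.1] [156, 157, 140, 97, 75, 72, 71, 64, 63, 65, 70, 70, 70, 71, 72, 69, 75]
75 [200.9 254.6] [155, 155, 153, 140, 95, 73, 73, 69, 77, 94, 80, 68, 68, 73, 73, 73, 74]
85 [204.8 255.1] [153, 155, 140, 95, 76, 71, 72, 76, 75, 62, 59, 65, 66, 70, 71, 74, 75]
95 [208.8 255.7] [157, 158, 157, 155, 143, 99, 85, 87, 82, 69, 60, 58, 55, 51, 51, 48, 52]
105 [212.7 256.2] [157, 146, 129, 108, 92, 86, 84, 84, 81, 69, 62, 57, 57, 52, 49, 51, 45]
115 [216.7 256.8] [103, 85, 87, 83, 91, 85, 88, 86, 84, 86, 79, 78, 77, 76, 60, 53, 49]
122 [219.5 257.1] [89, 90, 89, 91, 93, 92, 91, 84, 89, 87, 86, 82, 82, 78, 59, 54, 48]
130 [222.7 257.6] [89, 93, 91, 92, 94, 89, 92, 93, 93, 93, 86, 93, 91, 85, 85, 71, 54]
```

{"api": "carry_out", "payload": {"targets": [[1,0.3,0,0,0],[1,0.3,0,0,0],[1,0.25,0,0,0],[1,0,0,0,0],[1,0,0,0,0]]}}

```text
time: 42.75
tool_pos: [0.6339, 0.2377, 0.1004]
ee_rot: [0.294, 1.57, 0.294]
wrist_force: [0.5, -0.5, 1.5]
width: 0.0154
```

```bash
cat > pit.py <<'E'
from h import *
from bench import robot
def pitch(names=("side","scene")):
    o=robot.get_obs();p,R=tool(o);u=-R[:,2];n=R[:,1];gp=p+[0,0,.019];print(o["time"],p.round(4),u.round(3),o["wrist_force"].round(1),o["width"])
    for nm in names:
        s=robot.snapshot(nm);np.savez("l_"+nm,**s);h=hsv(s);H,S,V=h[...,0],h[...,1],h[...,2];m=((H<6)|(H>173))&(S>120)&(V>50)
        for st,c,mm in blobs(m,20):
            pts=np.argwhere(mm)[:,::-1].astype(float);oo,d=ray(s,pts);t=((gp-oo)@n)/(d@n);Q=oo+d*t[:,None]-gp;a,z=Q@u*1000,Q[:,2]*1000
            if abs(a.mean())<100 and abs(z.mean())<60:
                A,Z=[],[]
                for lo in np.arange(a.min()+3,a.max()-6,4):
                    g=(a>=lo)&(a<lo+6)
                    if g.sum()>2:A.append(lo+3);Z.append((z[g].min()+z[g].max())/2)
                if len(A)>2: f=np.polyfit(A,Z,1);print(nm,"u",round(min(A)),round(max(A)),"tip-down deg",np.degrees(np.arctan(-f[0])).round(1),"z at grip",f[1].round(1))
    return o
if __name__=="__main__": pitch()
E
python3 pit.py
```

```text
42.75 [0.6339 0.2377 0.1004] [-1.    -0.001 -0.001] [ 0.5 -0.5  1.5] 0.015439226562253576
side u 11 19 tip-down deg 17.1 z at grip 5.9
scene u -68 -8 tip-down deg 4.0 z at grip 3.3
```

{"api": "carry_out", "payload": {"targets": [[1,0.2,0,0,0],[1,0.2,0,0,0],[1,0,0,0,0],[1,0,0,0,0],[1,-1.5,0,0,0],[1,-3,0,0,0],[1,-2,-1,-0.6,0],[1,0,-3,-1.8,0],[1,0,-3,-1.8,0],[1,0,-2.5,-1.6,0],[1,0,0,0,0]]}}

```text
time: 43.95
tool_pos: [0.5737, 0.1401, 0.1619]
ee_rot: [-2.524, 1.569, -2.526]
wrist_force: [0.6, -0.1, -1.1]
width: 0.0157
```

{"api": "carry_out", "payload": {"targets": [[1,0,0,0,8.2],[1,0,0,0,8.2],[1,0,0,0,8.2],[1,0,0,0,8.2],[1,0,0,0,8.2],[1,0,0,0,8.2],[1,0,0,0,8.2],[1,0,0,0,8.2],[1,0,0,0,8.2],[1,0,0,0,8.2],[1,0,0,0,8.2],[1,0,0,0,8.2],[1,0,0,0,8.2],[1,0,0,0,8.2],[1,0,0,0,8.2],[1,0,0,0,8.2],[1,0,0,0,8.2],[1,0,0,0,8.2],[1,0,0,0,8.2],[1,0,0,0,8.2]]}}

```text
time: 45.95
tool_pos: [0.5756, 0.1436, 0.1614]
ee_rot: [-0.931, 1.57, 2.485]
wrist_force: [-0.2, 0.8, -1.4]
width: 0.0157
```

{"api": "carry_out", "payload": {"targets": [[1,0,0,0,8],[1,0,0,0,8],[1,0,0,0,0],[1,0,0,0,0]]}}

```text
time: 46.35
tool_pos: [0.5757, 0.1433, 0.1613]
ee_rot: [-0.767, 1.57, 2.379]
wrist_force: [-0.3, 0.4, -1.0]
width: 0.0155
```

```bash
python3 - <<'E'
from pit import *
o=pitch();mv(o,(.577,.143,.09),(0,-1));print(o["joint_positions"].round(2))
E
```

```text
46.35 [0.5757 0.1433 0.1613] [ 1.     0.004 -0.   ] [-0.3  0.4 -1. ] 0.015534653663643583
side u -68 -16 tip-down deg -0.6 z at grip 3.6
scene u 12 20 tip-down deg 0.2 z at grip 5.5
shift cm [ 7.13  0.03 -0.13]
turn 0.23 or -179.77
[0.15 0.2  1.34 0.   1.61 1.71]
```

{"api": "carry_out", "payload": {"targets": [[1,2,0,0,0],[1,2,0,-0.1,0],[1,2,0,0,0],[1,0.8,0,0,0],[1,0.3,0,0,0],[1,0,0,0,0],[1,0,0,0,0],[1,0,0,0,0],[1,0,0,0,0],[1,0,0,0,0]]}}

```text
time: 47.45
tool_pos: [0.577, 0.1428, 0.0909]
ee_rot: [-2.904, 1.57, 0.238]
wrist_force: [-0.4, 1.0, -1.3]
width: 0.0156
```

```bash
python3 - <<'E'
from pit import *
o=pitch();p,R=tool(o);u=-R[:,2];print("qvel",abs(o["qvel"]).max())
s=load("l_side");h=hsv(s);H,S,V=h[...,0],h[...,1],h[...,2]
gp=p+[0,0,.021];n=R[:,1]
for st,c,m in blobs((H>16)&(H<30)&(S>120)&(V>80),6):
    oo,d=ray(s,c);t=((gp-oo)@n)/(d@n)[0];W=oo+d[0]*t-gp
    if abs(W[2])<.03 and abs(W@u)<.1: print("brass u,z",(W@u).round(4),W[2].round(4))
# tip by dark/steel profile along the row
g=s["image"].mean(2)
print("pred tip",(gp+u*.123).round(4))
# scoop check: blue blob & bar in the side view
for st,c,m in blobs((H>105)&(H<125)&(S>150)&(V>50),60): print("blue",st,onz(s,c,.03)[0].round(3))
s0=load("side0");h0=hsv(s0)
for nm,H_ in(("yellow",(22,32)),):
    for ss,hh in((s0,h0),(s,h)):
        m=(hh[...,0]>H_[0])&(hh[...,0]<H_[1])&(hh[...,1]>150)&(hh[...,2]>120);b=[x for x in blobs(m,40)];print(nm,[(x[1].round(1).tolist(),int(x[0][4])) for x in b])
# beads: white pixels inside funnel neck
m=(S<45)&(V>150);q=proj(s,[.479,.238,.03])[0]
print("white px in jar",[(int(x[0][4]),x[1].round(0).tolist()) for x in blobs(m,5) if np.hypot(*(x[1]-q))<20], q.round(0))
E
```

```text
47.45 [0.577  0.1428 0.0909] [1.    0.001 0.001] [-0.4  1.  -1.3] 0.015618405979050563
side u -69 -13 tip-down deg -2.6 z at grip 3.1
scene u 9 17 tip-down deg 8.2 z at grip 6.3
qvel 0.00397626311601091
pred tip [0.7    0.1428 0.112 ]
blue [255 166  22  31 324] [ 0.444 -0.148  0.03 ]
blue [257 255  23  21 168] [0.395 0.172 0.03 ]
blue [ 217  334   58   50 1742] [0.407 0.441 0.03 ]
yellow [([271.3, 137.3], 364)]
yellow []
white px in jar [(72, [234.0, 279.0]), (52, [236.0, 289.0])] [234. 281.]
```

```bash
python3 - <<'E'
from pit import *
o=pitch();p,R=tool(o);u=-R[:,2];n=R[:,1];gp=p+[0,0,.019]
a,b=load("scene0"),load("l_scene")
for s in(a,b):
    h=hsv(s);H,S,V=h[...,0],h[...,1],h[...,2]
    print("yellow",[(x[1].round(1).tolist(),int(x[0][4])) for x in blobs((H>22)&(H<32)&(S>150)&(V>120),40)],"blue",[(x[1].round(1).tolist(),int(x[0][4])) for x in blobs((H>105)&(H<125)&(S>150)&(V>50),30) if x[1][0]<400])
for nm in("side","scene"):
    s=load("l_"+nm);h=hsv(s);H,S,V=h[...,0],h[...,1],h[...,2]
    for st,c,m in blobs((H>12)&(H<32)&(S>90)&(V>70),5):
        oo,d=ray(s,c);t=((gp-oo)@n)/(d@n)[0];W=oo+d[0]*t-gp
        if abs(W[2])<.03 and abs(W@u)<.1: print(nm,"brass",st[4],"u,z",(W@u).round(4),W[2].round(4))
E
```

```text
47.55 [0.5768 0.1427 0.0905] [1.    0.001 0.   ] [-0.3 -0.  -2.3] 0.015547536307121978
side u -69 -13 tip-down deg -2.1 z at grip 2.9
scene u 9 17 tip-down deg 8.3 z at grip 6.6
yellow [([216.8, 146.1], 265)] blue [([372.6, 48.8], 31), ([186.8, 149.6], 116), ([311.6, 220.8], 41), ([355.2, 301.1], 1601)]
yellow [([216.6, 146.0], 271)] blue [([187.1, 149.8], 111), ([311.5, 220.7], 44), ([355.1, 301.1], 1604)]
scene brass 33 u,z 0.0373 0.0028
```

```bash
python3 -c "
from bench import robot
print(robot.close_job())"
```

```text
the job is handed in; nothing more can be done
None
```

I finished both parts of the job and handed it in at about 47.6 s of the 72 s allowed; no verdict was reported.

Moves can't tilt the tool, so I tipped and re-levelled both the scoop and the rod by pressing them gently on the funnel rim, letting them pivot between the fingers.

- **Beads and scoop:** All five beads were visible in the jar in the wrist picture. White was still there in the last side view, which did not count them. The scoop stands empty and upright where it started. I checked that it was upright by picture after releasing it, but did not measure its tilt.
- **Rod in the tube:** The rod slid in freely until about 15 N built up along the tube's axis at the stop. The brass collar then showed within about 1 px of the mouth. I drew it out with no unusual force.
- **Final hold:**
  - The rod is gripped (15.5 mm opening) and the arm is still.
  - The tip should be near (0.70, 0.143, 0.11), about 10 cm above the panel farthest to the robot's right. That position is computed from the arm pose and the measured grip, not seen directly.
- **Level:** The two cameras disagreed.
  - The side view gave about 2° tip-up over most of the handle.
  - The scene view gave 8° tip-down, over the 7° limit, but from only about 8 mm of visible handle. I trusted the side view.
- **Bystanders:** The tip box, tube rack and mixer are within 0.3 px of where they started in the scene view.

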